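# Put the whole charcoal briquettes away in the tin

## Task

Put the spilt charcoal away: lay the four whole briquettes flat on the bottom of the tin, side by side in one layer with none on top of another, and then put the lid on the tin so that it is fully home. Leave the two short burnt stubs lying where they are; they may still be hot and must not go in with the fresh fuel.

Things in the scene. Friction and masses are not known exactly. Their poses are not given: they have to be found in the camera images.
- briquette_a_mid (a point): Site at the centre of whole charcoal briquette A: a clean black square bar 62 mm long, 40 x 40 mm across, about 110 g, with a 13 mm hole showing in each end. It lies flat on one long side; x runs along its length, z up, and the point is 20 mm above what it lies on. Grasp it across its 40 mm width. It starts on the floor among the others at any yaw, at least 15 mm from its neighbours.
- briquette_b_mid (a point): Site at the centre of whole charcoal briquette B: a clean black square bar 62 mm long, 40 x 40 mm across, about 110 g, with a 13 mm hole showing in each end. It lies flat on one long side; x runs along its length, z up, and the point is 20 mm above what it lies on. Grasp it across its 40 mm width. It starts on the floor among the others at any yaw, at least 15 mm from its neighbours.
- briquette_c_mid (a point): Site at the centre of whole charcoal briquette C: a clean black square bar 62 mm long, 40 x 40 mm across, about 110 g, with a 13 mm hole showing in each end. It lies flat on one long side; x runs along its length, z up, and the point is 20 mm above what it lies on. Grasp it across its 40 mm width. It starts on the floor among the others at any yaw, at least 15 mm from its neighbours.
- briquette_d_mid (a point): Site at the centre of whole charcoal briquette D: a clean black square bar 62 mm long, 40 x 40 mm across, about 110 g, with a 13 mm hole showing in each end. It lies flat on one long side; x runs along its length, z up, and the point is 20 mm above what it lies on. Grasp it across its 40 mm width. It starts on the floor among the others at any yaw, at least 15 mm from its neighbours.
- stub_a_mid (a point): Site near the middle of burnt-down stub A, half-way up: the end of the same kind of briquette, but only 41 mm long, 38 mm across at its square end (towards -x) and wasted away to a blunt ashy point (towards +x), 38 mm high, lying on the floor. It stays out of the tin, where it lies.
- stub_b_mid (a point): Site near the middle of burnt-down stub B, half-way up: the end of the same kind of briquette, but only 41 mm long, 38 mm across at its square end (towards -x) and wasted away to a blunt ashy point (towards +x), 38 mm high, lying on the floor. It stays out of the tin, where it lies.
- tin: Low round open metal charcoal tin, standing firmly left or right of the charcoal. 224 mm outside diameter, 216 mm inside, straight walls, rim 72 mm high, inner floor 4 mm up; wire ears stick out 14 mm low on two sides. Origin: centre of its underside; z up. Four briquettes fit in two rows of two, e.g. centres 35 mm either way of the centre along their length and 38 mm across, with room for fingers.
- tin_mouth (a point): Centre of the tin's open mouth, level with its rim, 72 mm above its underside. The lid's brim rests on the rim when it is home: the knob's middle is then 32 mm above this point. Bystanders: a lighter and a poker, under 27 mm high, lie beside the charcoal; a 165 mm high kettle and a flat fan lie beyond x = 0.68 m; a 0.22 m high stove and a mug stand over 0.5 m to the sides.
- lid_knob (a point): Middle of the lid's upright wooden knob, 26 mm in diameter, 40 mm tall. The loose lid (242 mm across, 260 g) lies on the floor knob up, on the other side of the charcoal from the tin. Site: 20 mm above the lid's low dome, 42 mm above its underside; z up. A tapered plug under the brim, 10 mm deep, 202 mm wide at the brim and 182 mm at its foot, drops into the tin's mouth.
There are look-alikes about, which are no part of the job. Leave any green or pink look-alike of the part that bears briquette_b_mid alone.

How it is judged:
By the outcome, as a careful person would: the job done as asked, in the order asked, and still so for the second after the job is handed in, with the robot touching nothing.
It also fails if it takes over 125 s, if anything falls off the work surface, if the arm or the gripper's body presses on something with over 40 N, if the wrist force passes 120 N, or if a joint passes its speed limit or range.

## Robot

A 6-joint arm with a two-finger parallel gripper is mounted at the origin on the work surface. World frame = base frame: x ahead of the robot, y to its left, z up, the work surface at z = 0. Lengths are in m, angles in rad, forces in N, time in s.
With the tool pointing down it reaches from about 0.4 to 0.825 m from the base axis. Payload 7 kg.
Tool frame: the origin (TCP) lies midway between the tips of the shut fingers; the grasp point (between the pads) lies 19 mm behind it (robot.hold_point_z is the distance from the TCP to the grasp point, in m); z points along the fingers, y is the direction in which the jaws open and shut (so a half turn about z gives the same grasp; the last joint's range is limited). The gripper opens to 85 mm and grips with 20 to 120 N. Pads are 22 mm wide; open, the fingers measure 114 mm over their backs; the gripper's body (76 mm by 85 mm) begins 54 mm behind the grasp point. The pads swing forward as they close: fully open they stand 13 mm farther back than shut.
Start: joints at [-0.856, 0.359, 0.012, 0, -1.224, -0.288], TCP at [0.279, -0.614, 0.231] pointing down, gripper open.
Joint ranges: [-3.07, 3.07], [-1.43, 2.12], [-1.02, 1.25], [-3.03, 1.67], [-3.05, -0], [-3.03, 3.03]. Speed limits (rad/s): [2.39, 2.39, 3.01, 3.14, 3.14, 3.14].

## Interface

Orientations are given as a unit quaternion [w, x, y, z].
In Python, from plant import readout, imaging, ticket, spotter, robot gives the robot as it stands. The module is installed in compiled form; this text tells all that it offers.
- The arm moves only by the tool step_arm, never from a script. Its argument "motion" is a list of rows, each an object with "dp": the shift along the tool's x, y, z as a fraction of full scale, a list of three; "twist": the turn, a rotation vector about the tool's x, y, z as a fraction of full scale, a list of three. In form: [{"dp": [tx, ty, tz], "twist": [rx, ry, rz]}, ...]. A call has 1 to 20 rows; each row shifts and turns the pose as measured when the row begins, along the tool's axes as they then stand; what a row does not reach is not made up. Full scale, the value 1, is 0.4 m for a shift and 6 degrees for a turn. A row lasts 1/10 s, in which the tool goes at most 50 mm and 8.59 degrees, less where a joint would pass 70% of its speed; a pose out of reach is approached as far as the arm can. A call with a number of a shift or a turn outside -1 to 1 is refused whole. A call with a gripper value outside its range is refused whole. "jaw" is the gripper command: -1 is fully open, 1 is shut, values between are in proportion, set as the call begins (left out, the last holds). The fingers move at their own pace and stop on an object; the grip force is fixed at half the most. Time passes only in rows, so rows that do not move let the fingers close. It gives the time, the measured TCP pose, the force and the opening at its end, in the units of the state.
- readout.state(): the state, without advancing time (a new reading comes with each control period).
- imaging.read_camera(name): name is "side" or "top"; returns a dict with "color" (384x512x3 uint8, red, green, blue), "fov_y" (degrees; the focal length in pixels is half the picture's height over the tangent of half this angle, whatever the lens; pixels are square), "cx", "cy" (the principal point, pixels), "cam_to_world" (4x4, takes a point from camera to world coordinates). Camera axes: x right, y down, z forward; pixel columns grow to the right and rows downward; lengths in m; the calibration is good to about 2 mm. A picture is of the moment at which its call begins. There is no depth.
- ticket.sign_off(): hands the job in, once; it reports no verdict.
Trained networks look in the newest picture that a camera, given by its name, has taken for a name from the list of things; names that differ only in an ending like _2 or _b are one class to them, and where a whole thing is asked for, a point or a joint stands for the part that bears it (a point fixed in the world has none). Each returns a list of dicts, best first, with "score" (0 to 1); they miss things now and then, are a little off and sometimes report something else, mostly with a low value. They report only what shows in the picture. A call takes as long as a camera call. They do not tell look-alikes from the thing itself.
- spotter.spot_in(camera, target): "point" ([x, y, z] in m, in the coordinates of the camera as it stood for that picture, good to about 4 mm: the middle of the surface that is visible of it).
- spotter.tip_of(camera, target): "point" ([x, y, z] in m, in the coordinates of the camera as it stood for that picture, good to about 4 mm: a listed point, or the origin of a listed thing).
The state is a dict: "time_s": time; "q": joint angles; "dq": joint speeds; "joint_efforts": joint torques, N m; "tool_pos": TCP position; "eef_rot": TCP orientation; "force": force on the tool from outside, world axes, zero at the start; "ft_torque": the same for the moment, N m; "opening": finger opening in m.
Only numpy, scipy, OpenCV 4.12 (cv2) and the standard library are available. Lean on these libraries where they do the work, as an engineer would, in place of code of your own. Each camera call takes 0.05 s, during which the arm holds its last target.

## Working session

There is one attempt and no reset: what is moved stays moved. The work goes in short steps, Python scripts to look and compute and a tool call to move; the robot and the scene stay as the last step left them, time stands still between calls to the robot, and variables do not carry over. Pictures are saved under pics/ and viewed, and the job is handed in when it is done.

Besides the shell and the picture viewer there is one more tool, called as name(argument=value, ...) on one line, values as JSON. step_arm: Moves the arm, as the interface text tells. Its arguments: {"type":"object","properties":{"motion":{"type":"array","items":{"type":"object","properties":{"dp":{"type":"array","items":{"type":"number"}},"twist":{"type":"array","items":{"type":"number"}}}}},"jaw":{"type":"number"}},"required":["motion"]}

```bash
mkdir -p pics
cat > h.py <<'E'
import numpy as np, cv2
from plant import readout, imaging, ticket, spotter, robot
def cam(n,save=None):
    d=imaging.read_camera(n)
    if save: cv2.imwrite('pics/'+save,cv2.cvtColor(d['color'],cv2.COLOR_RGB2BGR))
    return d
def w(d,p): return (np.array(d['cam_to_world'])@np.r_[p,1])[:3]
def f(d): return 192/np.tan(np.radians(d['fov_y'])/2)
def proj(d,p):
    c=np.linalg.inv(d['cam_to_world'])@np.r_[p,1]; return np.array([d['cx']+f(d)*c[0]/c[2],d['cy']+f(d)*c[1]/c[2]])
def unproj(d,uv,z):
    T=np.array(d['cam_to_world']);r=T[:3,:3]@np.array([(uv[0]-d['cx'])/f(d),(uv[1]-d['cy'])/f(d),1]);o=T[:3,3]
    return o+r*(z-o[2])/r[2]
E
python3 - <<'E'
from h import *
np.set_printoptions(precision=4,suppress=True)
print(readout.state(), robot.hold_point_z)
for n in ['side','top']:
    d=cam(n,n+'0.png'); print(n,d['fov_y'],d['cx'],d['cy'],d['cam_to_world'])
    for t in ['briquette_a_mid','stub_a_mid','tin_mouth','lid_knob']:
        for m in (spotter.spot_in,spotter.tip_of):
            for r in m(n,t): print(n,t,m.__name__,round(r['score'],2),w(d,r['point']),proj(d,w(d,r['point'])))
E
```

```text
{'time_s': 0.0, 'q': array([-0.8559,  0.3594,  0.0111, -0.0004, -1.2241, -0.2881]), 'dq': array([ 0.0001, -0.0001,  0.0011,  0.0007,  0.    , -0.0012]), 'joint_efforts': array([  0.0001, -58.3318,  29.3403,   6.9364,  -0.0062,   0.    ]), 'tool_pos': array([ 0.2792, -0.614 ,  0.2304]), 'eef_rot': array([-0.0002, -0.2117,  0.9773,  0.0008]), 'force': array([-0.7951, -0.0796,  0.4717]), 'ft_torque': array([ 0.0154, -0.0083,  0.0243]), 'opening': 0.08545644702817597} 0.0187
side 50.24748464009957 259.1853015620446 186.94548466460563 [[ 0.9861 -0.0705  0.1504  0.4274]
 [-0.1651 -0.5174  0.8397 -0.7243]
 [ 0.0186 -0.8529 -0.5218  0.5476]
 [ 0.      0.      0.      1.    ]]
side briquette_a_mid call 0.63 [0.6781 0.0424 0.0317] [306.9893 198.0136]
side briquette_a_mid call 0.94 [0.6824 0.061  0.0217] [306.3532 197.1371]
side briquette_a_mid call 0.65 [0.5379 0.2997 0.0426] [234.2242 148.552 ]
side stub_a_mid call 0.61 [0.5521 0.0616 0.0284] [252.1142 198.7594]
side stub_a_mid call 0.54 [0.5553 0.067  0.0176] [253.0451 201.2727]
side tin_mouth call 0.85 [ 0.5381 -0.2789  0.0041] [274.6689 32
[... 337 characters left out ...]
50218 [[ 0.0011 -0.9968  0.0803  0.4434]
 [-0.9997  0.0007  0.0229 -0.0077]
 [-0.0229 -0.0803 -0.9965  1.3561]
 [ 0.      0.      0.      1.    ]]
top briquette_a_mid call 0.71 [0.6702 0.0578 0.0403] [247.1838 151.0359]
top briquette_a_mid call 0.87 [0.6748 0.0588 0.0213] [247.1525 150.5598]
top stub_a_mid call 0.49 [0.5548 0.0676 0.0353] [243.6153 192.4788]
top stub_a_mid call 0.44 [0.5559 0.0662 0.0199] [244.4063 192.5706]
top tin_mouth call 0.92 [ 0.5395 -0.301   0.0016] [374.5535 198.7743]
top tin_mouth call 0.61 [ 0.5381 -0.291   0.0664] [376.0717 197.5875]
top lid_knob call 0.19 [0.4304 0.0484 0.0381] [250.3663 237.5081]
top lid_knob call 0.62 [0.5377 0.2982 0.0385] [160.5573 198.6008]
```

Run:
```python
import cv2
a=cv2.imread('pics/top0.png'); cv2.imwrite('pics/top0c.png',cv2.resize(a[90:290,190:330],None,fx=4,fy=4,interpolation=cv2.INTER_CUBIC)[:600] if 0 else cv2.resize(a[110:260,180:340],(640,600),interpolation=cv2.INTER_CUBIC))
```

```text
(no output)
```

View pics/top0.png

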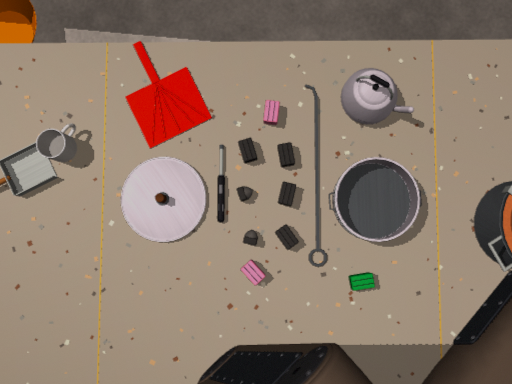

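View pics/side0.png

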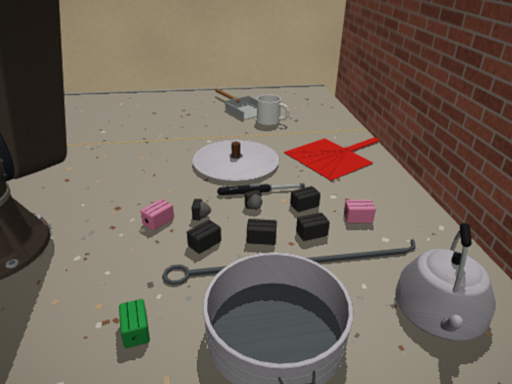

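View pics/top0c.png

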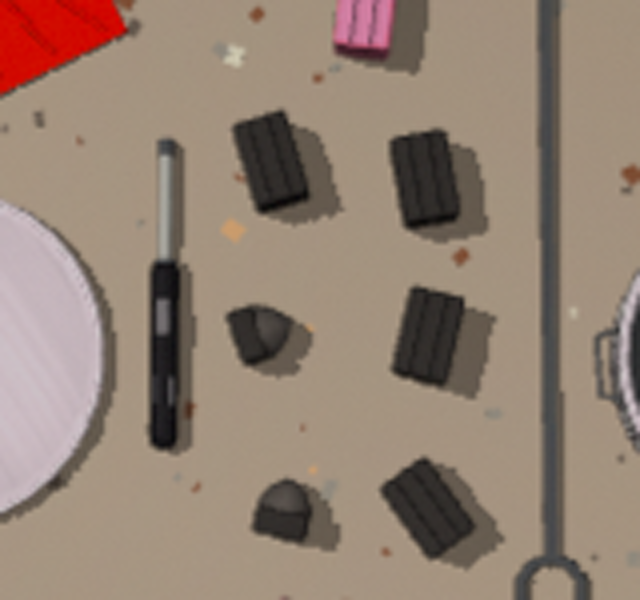

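The top view shows four black briquettes at about (248,151), (286,155), (287,194) and (287,237). The stubs are at (245,193) and (251,239), the tin at (376,199) and the lid at (163,199). The pink and green bars are decoys. Next I'll measure the briquettes precisely.

```bash
cat > seg.py <<'E'
from h import *
from scipy.optimize import minimize
def box(c,yaw,l=.062,wd=.04,z0=0,h=.04):
    R=np.array([[np.cos(yaw),-np.sin(yaw)],[np.sin(yaw),np.cos(yaw)]])
    return [np.r_[np.array(c)+R@[sx*l/2,sy*wd/2],z] for z in(z0,z0+h) for sx in(-1,1) for sy in(-1,1)]
def sil(d,c,yaw,z0=0,s=4):
    p=np.array([proj(d,q) for q in box(c,yaw,z0=z0)])
    hull=cv2.convexHull(np.float32((p+.5)*s)).reshape(-1,2)
    m=np.zeros((384*s,512*s),np.uint8); cv2.fillConvexPoly(m,np.int32(np.round(hull*16)),255,shift=4)
    return cv2.resize(m,(512,384),interpolation=cv2.INTER_AREA)/255.
def dark(d,thr=62): 
    g=d['color'].astype(float).max(2); return np.clip((thr+12-g)/24,0,1)
def fit(d_list,c0,yaw0,z0=0,thr=62):
    def cost(x):
        t=0
        for d in d_list:
            s=sil(d,x[:2]/1000,x[2]/30,z0); u,v=proj(d,np.r_[c0,.02]).astype(int)
            r=(slice(max(0,v-25),v+25),slice(max(0,u-25),u+25))
            t+=((s-dark(d,thr))[r]**2).sum()
        return t
    x0=np.r_[np.array(c0)*1000,yaw0*30]
    best=None
    for k in (-10,0,10):
        r=minimize(cost,x0+[0,0,k],method='Nelder-Mead',options=dict(initial_simplex=x0+np.array([[0,0,k],[6,0,k],[0,6,k],[0,0,k+8]]),xatol=.1,fatol=.05))
        if best is None or r.fun<best.fun: best=r
    return best.x[:2]/1000,best.x[2]/30,best.fun
E
python3 - <<'E'
from seg import *
np.set_printoptions(precision=4,suppress=True)
t=cam('top');s=cam('side')
print([ (p,t['color'][p[1],p[0]]) for p in [(248,151),(286,155),(257,158),(295,162),(287,194)]])
print([ (p,s['color'][p[1],p[0]]) for p in [(306,194),(306,204),(312,222),(205,240)]])
for uv in [(248,151),(286,155),(287,194),(287,237)]:
    c=unproj(t,uv,.03)[:2]
    for nm,dl in (('top',[t]),('side',[s]),('both',[t,s])):
        c2,y,e=fit(dl,c,0.2 if uv!=(287,237) else .6); print(uv,nm,c2,np.degrees(y),e)
E
```

```text
[((248, 151), array([48, 45, 42], dtype=uint8)), ((286, 155), array([49, 45, 43], dtype=uint8)), ((257, 158), array([66, 60, 50], dtype=uint8)), ((295, 162), array([89, 79, 69], dtype=uint8)), ((287, 194), array([50, 47, 43], dtype=uint8))]
[((306, 194), array([48, 48, 45], dtype=uint8)), ((306, 204), array([26, 25, 24], dtype=uint8)), ((312, 222), array([52, 52, 48], dtype=uint8)), ((205, 240), array([22, 20, 19], dtype=uint8))]
(248, 151) top [0.6757 0.0575] 17.75883356663046 30.914043396770474
(248, 151) side [0.6764 0.0579] -8.771531102002331 322.06386197616297
(248, 151) both [0.6753 0.0585] 18.310366632869997 372.29272659554016
(286, 155) top [ 0.6627 -0.0504] 8.343325851400847 30.829162581699343
(286, 155) side [ 0.6646 -0.0484] -8.10296110930587 329.7355735774702
(286, 155) both [ 0.6638 -0.05  ] 7.084636279508986 385.4398803344867
(287, 194) top [ 0.5524 -0.052 ] -13.62700874562711 29.79756896386005
(287, 194) side [ 0.5532 -0.0513] -9.448432959027498 137.61571847366397
(287, 194) both [ 0.5532 -0.0517] -9.626808060139595 173.77239547289503
(287, 237) top [ 0.4334 -0.0511] 35.50873173777297 24.805525278738948
(287, 237) side [ 0.4348 -0.0502] 47.806593848398236 219.83035443098808
(287, 237) both [ 0.4338 -0.0511] 39.77369124254457 259.6141918973472
```

```bash
cat > plan.py <<'E'
import sys
from h import *
from scipy.spatial.transform import Rotation as Rn
def cur():
    s=readout.state(); q=np.array(s['eef_rot']); return np.array(s['tool_pos']),Rn.from_quat(np.r_[q[1:],q[0]]),s
def want(deg,R):
    best=None
    for k in (0,180):
        a=np.radians(deg+k); y=np.array([np.cos(a),np.sin(a),0]);z=np.array([0,0,-1.]);x=np.cross(y,z)
        r=Rn.from_matrix(np.c_[x,y,z])
        m=(R.inv()*r).magnitude()
        if best is None or m<best[0]: best=(m,r)
    return best[1]
def plan(wps,vmax=.04,amax=6.):
    """wps: (x,y,z,jawdeg[,vmax])"""
    p,R,s=cur(); rows=[]
    for wp in wps:
        t=np.array(wp[:3]);r=want(wp[3],R);v=wp[4] if len(wp)>4 else vmax
        rv=(R.inv()*r).as_rotvec(); n=max(1,int(np.ceil(max(np.linalg.norm(t-p)/v,np.degrees(np.linalg.norm(rv))/amax)-1e-6)))
        for i in range(n):
            d=R.inv().apply((t-p)/n)/.4
            rows.append((np.round(d,3),np.round(np.degrees(rv/n)/6,2))); R=R*Rn.from_rotvec(rv/n)
        p=t
    return rows
def show(wps,**k):
    p,R,s=cur(); print('t',round(s['time_s'],2),'pos',np.round(p,4),'jaw',round(np.degrees(np.arctan2(*R.as_matrix()[:2,1][::-1])),1),'tilt',np.round(R.as_matrix()[:2,2],4),'open',round(s['opening'],4),'F',np.round(s['force'],1),'q6',round(s['q'][5],2))
    rows=plan(wps,**k); print(len(rows)); 
    f=lambda a:'['+','.join('%g'%(x+0.0) for x in a)+']'
    print(','.join('{"dp":%s,"twist":%s}'%(f(a),f(b)) for a,b in rows))
E
python3 - <<'E'
from plan import *
t=cam('top')
im=cv2.cvtColor(t['color'],cv2.COLOR_RGB2BGR)
g=im.copy()
def ring(c,r,z,col):
    p=np.array([proj(t,[c[0]+r*np.cos(a),c[1]+r*np.sin(a),z]) for a in np.linspace(0,2*np.pi,80)])
    cv2.polylines(g,[np.int32(p*16)],True,col,1,shift=4)
g=cv2.resize(g,None,fx=1,fy=1)
ring((.538,-.292),.112,.072,(0,255,0)); ring((.538,-.292),.108,.004,(255,255,0)); ring((.54,.298),.121,.012,(0,255,0)); ring((.54,.298),.013,.062,(0,255,255))
o=np.hstack([g[145:255,110:220],g[145:255,320:430]]); cv2.imwrite('pics/rings.png',cv2.resize(o,None,fx=3.6,fy=3.6,interpolation=cv2.INTER_CUBIC))
show([(.434,-.051,.20,125.5)])
E
```

```text
t 1.05 pos [ 0.2794 -0.6145  0.2313] jaw 114.5 tilt [ 0. -0.] open 0.0856 F [ 0.5 -0.6 -0.1] q6 -0.29
15
{"dp":[-0.062,0.075,0.005],"twist":[0,0,-0.12]},{"dp":[-0.063,0.074,0.005],"twist":[0,0,-0.12]},{"dp":[-0.064,0.073,0.005],"twist":[0,0,-0.12]},{"dp":[-0.065,0.072,0.005],"twist":[0,0,-0.12]},{"dp":[-0.066,0.072,0.005],"twist":[0,0,-0.12]},{"dp":[-0.067,0.071,0.005],"twist":[0,0,-0.12]},{"dp":[-0.068,0.07,0.005],"twist":[0,0,-0.12]},{"dp":[-0.069,0.069,0.005],"twist":[0,0,-0.12]},{"dp":[-0.07,0.068,0.005],"twist":[0,0,-0.12]},{"dp":[-0.071,0.067,0.005],"twist":[0,0,-0.12]},{"dp":[-0.071,0.066,0.005],"twist":[0,0,-0.12]},{"dp":[-0.072,0.065,0.005],"twist":[0,0,-0.12]},{"dp":[-0.073,0.064,0.005],"twist":[0,0,-0.12]},{"dp":[-0.074,0.063,0.005],"twist":[0,0,-0.12]},{"dp":[-0.075,0.062,0.005],"twist":[0,0,-0.12]}
```

View pics/rings.png

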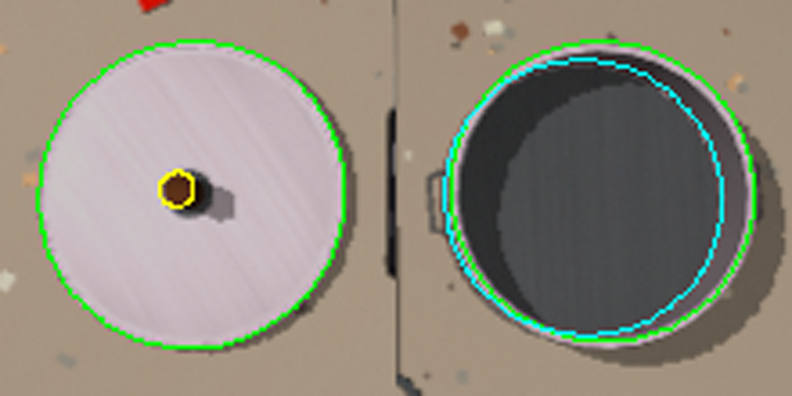

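step_arm(motion=[{"dp":[-0.062,0.075,0.005],"twist":[0,0,-0.12]},{"dp":[-0.063,0.074,0.005],"twist":[0,0,-0.12]},{"dp":[-0.064,0.073,0.005],"twist":[0,0,-0.12]},{"dp":[-0.065,0.072,0.005],"twist":[0,0,-0.12]},{"dp":[-0.066,0.072,0.005],"twist":[0,0,-0.12]},{"dp":[-0.067,0.071,0.005],"twist":[0,0,-0.12]},{"dp":[-0.068,0.07,0.005],"twist":[0,0,-0.12]},{"dp":[-0.069,0.069,0.005],"twist":[0,0,-0.12]},{"dp":[-0.07,0.068,0.005],"twist":[0,0,-0.12]},{"dp":[-0.071,0.067,0.005],"twist":[0,0,-0.12]},{"dp":[-0.071,0.066,0.005],"twist":[0,0,-0.12]},{"dp":[-0.072,0.065,0.005],"twist":[0,0,-0.12]},{"dp":[-0.073,0.064,0.005],"twist":[0,0,-0.12]},{"dp":[-0.074,0.063,0.005],"twist":[0,0,-0.12]},{"dp":[-0.075,0.062,0.005],"twist":[0,0,-0.12]}], jaw=-1)

```text
time_s: 2.55
tool_pos: [0.4381, -0.0348, 0.2017]
eef_rot: [0.004, -0.303, 0.953, -0.001]
force: [1.8, -0.3, -0.1]
opening: 0.0856
```

Run:
```python
from plan import *
show([(.434,-.051,.10,125.5)])
show([(.434,-.051,.10,125.5),(.434,-.051,.007,125.5,.02)])
```

```text
t 2.55 pos [ 0.4381 -0.0348  0.2017] jaw 125.3 tilt [ 0.0081 -0.0002] open 0.0856 F [ 1.8 -0.3 -0.1] q6 -1.33
3
{"dp":[0.011,-0.009,0.085],"twist":[-0.02,0.02,-0.01]},{"dp":[0.011,-0.009,0.085],"twist":[-0.02,0.02,-0.01]},{"dp":[0.011,-0.009,0.085],"twist":[-0.02,0.02,-0.01]}
t 2.55 pos [ 0.4381 -0.0348  0.2017] jaw 125.3 tilt [ 0.0081 -0.0002] open 0.0856 F [ 1.8 -0.3 -0.1] q6 -1.33
8
{"dp":[0.011,-0.009,0.085],"twist":[-0.02,0.02,-0.01]},{"dp":[0.011,-0.009,0.085],"twist":[-0.02,0.02,-0.01]},{"dp":[0.011,-0.009,0.085],"twist":[-0.02,0.02,-0.01]},{"dp":[0,0,0.046],"twist":[0,0,0]},{"dp":[0,0,0.046],"twist":[0,0,0]},{"dp":[0,0,0.046],"twist":[0,0,0]},{"dp":[0,0,0.046],"twist":[0,0,0]},{"dp":[0,0,0.046],"twist":[0,0,0]}
```

step_arm(motion=[{"dp":[0.011,-0.009,0.085],"twist":[-0.02,0.02,-0.01]},{"dp":[0.011,-0.009,0.085],"twist":[-0.02,0.02,-0.01]},{"dp":[0.011,-0.009,0.085],"twist":[-0.02,0.02,-0.01]},{"dp":[0,0,0],"twist":[0,0,0]}])

```text
time_s: 2.95
tool_pos: [0.4382, -0.0449, 0.0994]
eef_rot: [0.004, -0.31, 0.951, 0.001]
force: [-0.7, -0.5, 0.3]
opening: 0.0852
```

Run:
```python
from plan import *
show([(.434,-.051,.007,125.5,.024)])
```

```text
t 2.95 pos [ 0.4382 -0.0449  0.0994] jaw 126.1 tilt [0.0071 0.0037] open 0.0852 F [-0.7 -0.5  0.3] q6 -1.29
4
{"dp":[0.005,-0.001,0.058],"twist":[0,0.02,0.03]},{"dp":[0.005,-0.002,0.058],"twist":[0,0.02,0.03]},{"dp":[0.005,-0.002,0.058],"twist":[0,0.02,0.03]},{"dp":[0.004,-0.002,0.058],"twist":[0,0.02,0.03]}
```

step_arm(motion=[{"dp":[0.019,-0.007,0.05],"twist":[0,0.06,0.06]},{"dp":[0,0,0.05],"twist":[0,0,0]},{"dp":[0,0,0],"twist":[0,0,0]}])

```text
time_s: 3.25
tool_pos: [0.4366, -0.0513, 0.0622]
eef_rot: [0.003, -0.307, 0.952, -0.001]
force: [-0.6, 0.3, 1.0]
opening: 0.0853
```

Run:
```python
from plan import *
show([(.434,-.051,.007,125.5,.024)])
```

```text
t 3.25 pos [ 0.4366 -0.0513  0.0622] jaw 125.8 tilt [ 0.0058 -0.0003] open 0.0853 F [-0.6  0.3  1. ] q6 -1.29
3
{"dp":[0.002,0.002,0.046],"twist":[-0.01,0.01,0.02]},{"dp":[0.002,0.002,0.046],"twist":[-0.01,0.01,0.02]},{"dp":[0.002,0.002,0.046],"twist":[-0.01,0.01,0.02]}
```

step_arm(motion=[{"dp":[0.005,0.004,0.046],"twist":[-0.02,0.03,0.04]},{"dp":[0,0,0.046],"twist":[0,0,0]},{"dp":[0,0,0.046],"twist":[0,0,0]},{"dp":[0,0,0],"twist":[0,0,0]}])

```text
time_s: 3.65
tool_pos: [0.4408, -0.0496, 0.0135]
eef_rot: [0.006, -0.306, 0.952, -0.001]
force: [-1.1, 0.2, 0.2]
opening: 0.0854
```

step_arm(motion=[{"dp":[0,0,0],"twist":[0,0,0]},{"dp":[0,0,0],"twist":[0,0,0]},{"dp":[0,0,0],"twist":[0,0,0]},{"dp":[0,0,0],"twist":[0,0,0]},{"dp":[0,0,0],"twist":[0,0,0]},{"dp":[0,0,0],"twist":[0,0,0]}], jaw=1)

```text
time_s: 4.25
tool_pos: [0.445, -0.0483, 0.0199]
eef_rot: [0.011, -0.306, 0.952, -0.002]
force: [-0.0, -0.3, -1.1]
opening: 0.039
```

Run:
```python
from plan import *
t=cam('top','g1.png')
# tin rim fit: bright rim pixels
def ringcost(c):
    im=cv2.GaussianBlur(t['color'].astype(np.float32).mean(2),(0,0),.7)
    p=np.array([proj(t,[c[0]+.110*np.cos(a),c[1]+.110*np.sin(a),.072]) for a in np.linspace(0,2*np.pi,360)]).astype(np.float32)
    return cv2.remap(im,p[:,0][None],p[:,1][None],cv2.INTER_LINEAR).mean()
b=max((ringcost((x,y)),x,y) for x in np.arange(.528,.548,.001) for y in np.arange(-.302,-.282,.001)); print('tin',b)
show([(.434,-.051,.13,90)])
```

```text
tin (np.float32(181.08517), np.float64(0.535), np.float64(-0.291))
t 4.3 pos [ 0.445  -0.0484  0.0198] jaw 125.7 tilt [0.0212 0.0035] open 0.0394 F [-1.  -0.6 -1.3] q6 -1.29
6
{"dp":[0.003,0.001,-0.046],"twist":[-0.01,0.03,0.99]},{"dp":[0.004,0.001,-0.046],"twist":[-0.01,0.03,0.99]},{"dp":[0.004,0.001,-0.046],"twist":[-0.01,0.03,0.99]},{"dp":[0.004,0,-0.046],"twist":[-0.01,0.03,0.99]},{"dp":[0.004,0,-0.046],"twist":[-0.01,0.03,0.99]},{"dp":[0.004,-0.001,-0.046],"twist":[-0.01,0.03,0.99]}
```

```bash
python3 - <<'E'
s=open('plan.py').read()
s=s.replace("        for i in range(n):\n","        if len(wp)>5: n=max(n,wp[5])\n        for i in range(n):\n            pc=p+(t-p)*i/n; u=np.r_[pc[:2]/np.linalg.norm(pc[:2]),0]; wv=np.cross([0,0,1.],u)\n            eb=-(ER*u+np.array([0,0,EZ])); wb=R.inv().apply(ET*wv)\n")
s=s.replace("d=R.inv().apply((t-p)/n)/.4","d=R.inv().apply((t-p)/n+eb)/.4").replace("np.round(np.degrees(rv/n)/6,2)","np.round(np.degrees(rv/n+wb)/6,3)")
s=s.replace("def plan(","ER,EZ,ET=.0007,.00107,.0016\ndef plan(")
open('plan.py','w').write(s)
E
python3 - <<'E'
from plan import *
show([(.441,-.049,.007,125.7,.01),(.441,-.049,.007,125.7,.01,6)])
E
```

```text
t 4.3 pos [ 0.445  -0.0484  0.0198] jaw 125.7 tilt [0.0212 0.0035] open 0.0394 F [-1.  -0.6 -1.3] q6 -1.29
8
{"dp":[0.006,0.004,0.019],"twist":[-0.055,0.103,-0.003]},{"dp":[0.006,0.004,0.019],"twist":[-0.055,0.103,-0.004]},{"dp":[0.001,0.001,0.003],"twist":[-0.01,0.011,0]},{"dp":[0.001,0.001,0.003],"twist":[-0.01,0.011,0]},{"dp":[0.001,0.001,0.003],"twist":[-0.01,0.011,0]},{"dp":[0.001,0.001,0.003],"twist":[-0.01,0.011,0]},{"dp":[0.001,0.001,0.003],"twist":[-0.01,0.011,0]},{"dp":[0.001,0.001,0.003],"twist":[-0.01,0.011,0]}
```

View pics/g1.png

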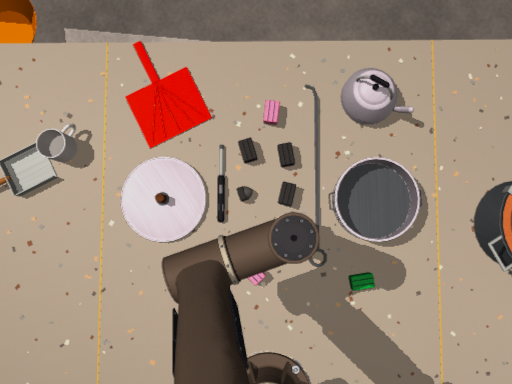

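step_arm(motion=[{"dp":[0.001,0.001,0.003],"twist":[-0.01,0.011,0]},{"dp":[0.001,0.001,0.003],"twist":[-0.01,0.011,0]},{"dp":[0.001,0.001,0.003],"twist":[-0.01,0.011,0]},{"dp":[0.006,0.004,0.019],"twist":[-0.055,0.103,-0.004]},{"dp":[0.006,0.004,0.019],"twist":[-0.055,0.103,-0.004]},{"dp":[0.001,0.001,0.003],"twist":[-0.01,0.011,0]}], jaw=-0.5)

```text
time_s: 4.9
tool_pos: [0.4365, -0.0482, -0.002]
eef_rot: [-0.006, -0.307, 0.952, 0.002]
force: [0.1, -0.6, 0.0]
opening: 0.0643
```

Run:
```python
from plan import *
show([(.441,-.049,.007,125.7,.01),(.441,-.049,.007,125.7,.01,6)])
```

```text
t 4.9 pos [ 0.4365 -0.0482 -0.002 ] jaw 125.7 tilt [-0.012   0.0007] open 0.0643 F [ 0.1 -0.6  0. ] q6 -1.28
8
{"dp":[-0.003,-0.003,-0.009],"twist":[0.026,-0.033,0.001]},{"dp":[-0.003,-0.003,-0.009],"twist":[0.026,-0.033,0.001]},{"dp":[0.001,0.001,0.003],"twist":[-0.01,0.011,0]},{"dp":[0.001,0.001,0.003],"twist":[-0.01,0.011,0]},{"dp":[0.001,0.001,0.003],"twist":[-0.01,0.011,0]},{"dp":[0.001,0.001,0.003],"twist":[-0.01,0.011,0]},{"dp":[0.001,0.001,0.003],"twist":[-0.01,0.011,0]},{"dp":[0.001,0.001,0.003],"twist":[-0.01,0.011,0]}
```

step_arm(motion=[{"dp":[-0.006,-0.006,-0.022],"twist":[0.052,-0.066,0]},{"dp":[0,0,0],"twist":[0,0,0]}])

```text
time_s: 5.1
tool_pos: [0.4398, -0.0489, 0.0065]
eef_rot: [-0.002, -0.307, 0.952, 0.0]
force: [0.5, -0.2, -0.5]
opening: 0.0642
```

step_arm(motion=[{"dp":[0,0,0],"twist":[0,0,0]},{"dp":[0,0,0],"twist":[0,0,0]}])

```text
time_s: 5.3
tool_pos: [0.4402, -0.0488, 0.0071]
eef_rot: [-0.002, -0.307, 0.952, 0.0]
force: [0.5, -0.6, -0.2]
opening: 0.0643
```

Run:
```python
from plan import *
show([(.438,-.049,.007,125.7,.01)])
```

```text
t 5.3 pos [ 0.4402 -0.0488  0.0071] jaw 125.7 tilt [-0.0034 -0.0002] open 0.0643 F [ 0.5 -0.6 -0.2] q6 -1.28
1
{"dp":[0.006,0.004,0.003],"twist":[0.008,-0.016,0.003]}
```

step_arm(motion=[{"dp":[0,0,0.001],"twist":[0,0,0]},{"dp":[0,0,0.001],"twist":[0,0,0]},{"dp":[0,0,0.001],"twist":[0,0,0]},{"dp":[0,0,0.001],"twist":[0,0,0]}], jaw=1)

```text
time_s: 5.7
tool_pos: [0.4406, -0.0488, 0.0069]
eef_rot: [-0.001, -0.307, 0.952, 0.0]
force: [-1.7, 0.6, 7.4]
opening: 0.0391
```

```bash
sed -i 's/ER,EZ,ET=.*/ER,EZ,ET=.0002,.0003,.0003/' plan.py
python3 - <<'E'
from plan import *
show([(.44,-.049,.03,125.7),(.45,-.10,.13,110),(.570,-.253,.13,90)])
E
```

```text
t 5.7 pos [ 0.4406 -0.0488  0.0069] jaw 125.7 tilt [-0.002  0.   ] open 0.0391 F [-1.7  0.6  7.4] q6 -1.28
9
{"dp":[0.002,0.001,-0.057],"twist":[0.01,-0.013,0.008]},{"dp":[0.018,-0.039,-0.083],"twist":[-0.002,0.002,0.872]},{"dp":[0.015,-0.041,-0.083],"twist":[-0.002,0.002,0.872]},{"dp":[0.011,-0.042,-0.083],"twist":[-0.002,0.002,0.872]},{"dp":[-0.03,-0.092,0.001],"twist":[-0.002,0.002,0.667]},{"dp":[-0.036,-0.09,0.001],"twist":[-0.001,0.002,0.667]},{"dp":[-0.042,-0.087,0.001],"twist":[-0.001,0.002,0.667]},{"dp":[-0.048,-0.084,0.001],"twist":[-0.001,0.003,0.667]},{"dp":[-0.054,-0.08,0.001],"twist":[-0.001,0.003,0.667]}
```

step_arm(motion=[{"dp":[0.002,0.001,-0.057],"twist":[0.01,-0.013,0.008]},{"dp":[0.018,-0.039,-0.083],"twist":[0,0,0.87]},{"dp":[0.015,-0.041,-0.083],"twist":[0,0,0.87]},{"dp":[0.011,-0.042,-0.083],"twist":[0,0,0.87]},{"dp":[-0.03,-0.092,0],"twist":[0,0,0.67]},{"dp":[-0.036,-0.09,0],"twist":[0,0,0.67]},{"dp":[-0.042,-0.087,0],"twist":[0,0,0.67]},{"dp":[-0.048,-0.084,0],"twist":[0,0,0.67]},{"dp":[-0.054,-0.08,0],"twist":[0,0,0.67]},{"dp":[0,0,0],"twist":[0,0,0]}])

```text
time_s: 6.7
tool_pos: [0.5682, -0.2625, 0.1338]
eef_rot: [-0.0, 0.012, 1.0, -0.001]
force: [-0.4, 0.6, -1.7]
opening: 0.039
```

Run:
```python
from plan import *
s=cam('side','h1.png'); im=cv2.imread('pics/h1.png'); cv2.imwrite('pics/h1b.png',cv2.resize(im[150:384,130:400],None,fx=2.5,fy=2.5))
show([(.575,-.2535,.1,90)])
```

```text
t 6.75 pos [ 0.5666 -0.2611  0.1335] jaw 88.7 tilt [-0.0022 -0.    ] open 0.0394 F [-0.5  0.5 -1.4] q6 -1.47
1
{"dp":[-0.02,0.02,0.084],"twist":[-0.002,-0.018,-0.216]}
```

View pics/h1b.png

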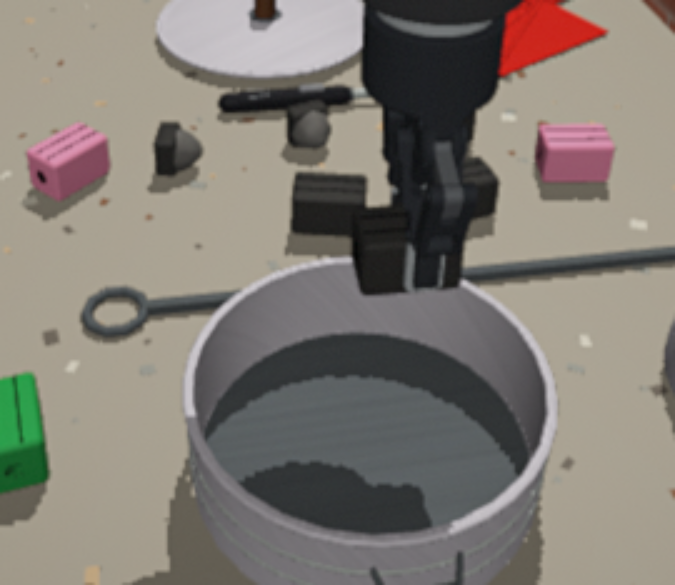

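Run:
```python
from plan import *
s=cam('side')
T=np.array(s['cam_to_world'])
for uv in [(274,266.8),(314.8,264.8)]:
    r=T[:3,:3]@np.array([(uv[0]-s['cx'])/f(s),(uv[1]-s['cy'])/f(s),1]); print(T[:3,3]+r*(-.281-T[1,3])/r[1])
show([(.582,-.2535,.1,90)])
```

```text
[ 0.53165664 -0.281       0.13172985]
[ 0.59448233 -0.281       0.12738801]
t 6.8 pos [ 0.5657 -0.26    0.1336] jaw 88.8 tilt [-0.0026  0.0003] open 0.039 F [-1.   0.8 -1.7] q6 -1.47
1
{"dp":[-0.04,0.017,0.085],"twist":[0.001,-0.023,-0.201]}
```

Run:
```python
from plan import *
s=cam('side','h2.png')
for x in (.555,.566,.577): print((proj(s,[x,-.283,.135])-[130,150])*2.5)
```

```text
[399.59608647 286.20623349]
[417.68760599 284.36895404]
[435.68070724 282.54166942]
```

step_arm(motion=[{"dp":[-0.031,0.016,0.04],"twist":[0,0,-0.2]},{"dp":[0,0,0.04],"twist":[0,0,0]},{"dp":[0,0,0],"twist":[0,0,0]}])

```text
time_s: 7.15
tool_pos: [0.5776, -0.2498, 0.1008]
eef_rot: [-0.001, -0.003, 1.0, 0.001]
force: [0.4, 0.1, -1.0]
opening: 0.0386
```

Run:
```python
from plan import *
show([(.578,-.2535,.013,90,.025)])
```

```text
t 7.15 pos [ 0.5776 -0.2498  0.1008] jaw 90.4 tilt [-0.0016  0.0011] open 0.0386 F [ 0.4  0.1 -1. ] q6 -1.46
4
{"dp":[0,-0.002,0.056],"twist":[0.001,-0.001,0.016]},{"dp":[0,-0.002,0.056],"twist":[0.001,-0.001,0.016]},{"dp":[0,-0.002,0.056],"twist":[0.001,-0.001,0.016]},{"dp":[0,-0.002,0.056],"twist":[0.001,-0.001,0.016]}
```

step_arm(motion=[{"dp":[0,-0.008,0.054],"twist":[0,0,0.06]},{"dp":[0,0,0.054],"twist":[0,0,0]},{"dp":[0,0,0.054],"twist":[0,0,0]},{"dp":[0,0,0.03],"twist":[0,0,0]},{"dp":[0,0,0],"twist":[0,0,0]}])

```text
time_s: 7.65
tool_pos: [0.5795, -0.2489, 0.0242]
eef_rot: [0.001, -0.005, 1.0, -0.0]
force: [0.0, -0.5, 0.1]
opening: 0.0393
```

Run:
```python
from plan import *
show([(.578,-.2535,.012,90,.025)])
```

```text
t 7.65 pos [ 0.5795 -0.2489  0.0242] jaw 90.5 tilt [ 0.0016 -0.    ] open 0.0393 F [ 0.  -0.5  0.1] q6 -1.46
1
{"dp":[0.004,-0.011,0.031],"twist":[-0.001,0.018,0.091]}
```

step_arm(motion=[{"dp":[0.004,-0.016,0.026],"twist":[0,0,0.08]},{"dp":[0,0,0.004],"twist":[0,0,0]},{"dp":[0,0,0],"twist":[0,0,0]}])

```text
time_s: 7.95
tool_pos: [0.5801, -0.2553, 0.0152]
eef_rot: [0.003, -0.002, 1.0, -0.001]
force: [-0.4, 0.8, -0.7]
opening: 0.0391
```

Run:
```python
from plan import *
show([(.578,-.2535,.012,90,.025)])
```

```text
t 7.95 pos [ 0.5801 -0.2553  0.0152] jaw 90.2 tilt [ 0.0054 -0.0013] open 0.0391 F [-0.4  0.8 -0.7] q6 -1.46
1
{"dp":[0.006,0.005,0.009],"twist":[-0.014,0.054,0.033]}
```

step_arm(motion=[{"dp":[0.005,0.003,0.01],"twist":[0,0.05,0.03]},{"dp":[0,0,0.001],"twist":[0,0,0]}])

```text
time_s: 8.15
tool_pos: [0.5784, -0.2546, 0.0124]
eef_rot: [0.001, -0.0, 1.0, -0.001]
force: [-2.6, -1.9, -1.4]
opening: 0.0393
```

step_arm(motion=[{"dp":[0,0,0.001],"twist":[0,0,0]},{"dp":[0,0,0.001],"twist":[0,0,0]},{"dp":[0,0,0],"twist":[0,0,0]},{"dp":[0,0,-0.05],"twist":[0,0,0]},{"dp":[0,0,-0.1],"twist":[0,0,0]},{"dp":[0,0,-0.1],"twist":[0,0,0]},{"dp":[0,0,0],"twist":[0,0,0]}], jaw=-0.3)

```text
time_s: 8.85
tool_pos: [0.5764, -0.2574, 0.1166]
eef_rot: [-0.002, -0.001, 1.0, -0.003]
force: [0.1, 0.1, 0.9]
opening: 0.0554
```

Run:
```python
from plan import *
s=cam('side','h3.png'); im=cv2.imread('pics/h3.png'); cv2.imwrite('pics/h3b.png',cv2.resize(im[150:384,130:400],None,fx=2.5,fy=2.5))
show([(.553,-.053,.12,77)])
```

```text
t 8.9 pos [ 0.5751 -0.2568  0.1141] jaw 90.0 tilt [-0.0062 -0.0046] open 0.0557 F [-0.4 -0.4 -1.3] q6 -1.47
6
{"dp":[0.01,0.085,-0.002],"twist":[-0.01,-0.006,0.362]},{"dp":[0.013,0.085,-0.002],"twist":[-0.009,-0.006,0.362]},{"dp":[0.016,0.084,-0.002],"twist":[-0.009,-0.006,0.362]},{"dp":[0.019,0.083,-0.002],"twist":[-0.009,-0.006,0.362]},{"dp":[0.022,0.083,-0.002],"twist":[-0.009,-0.006,0.362]},{"dp":[0.026,0.082,-0.002],"twist":[-0.008,-0.006,0.362]}
```

View pics/h3b.png

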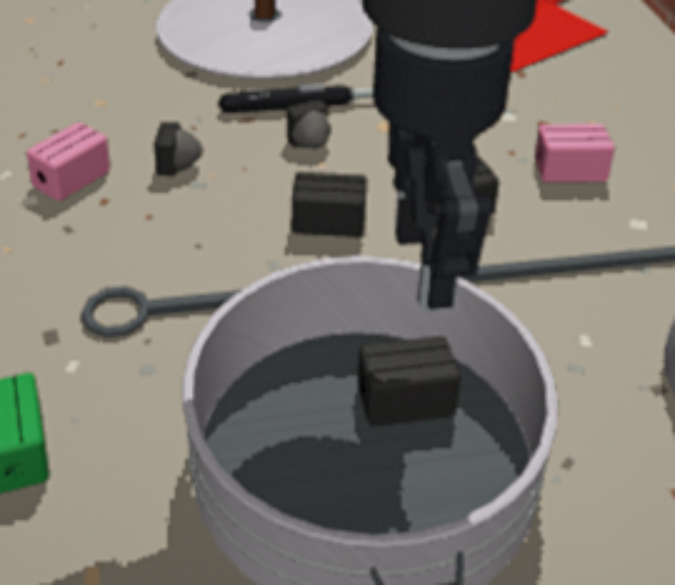

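The first briquette lies flat in the tin, at crop position (408,382). Next is the middle briquette, B3.

step_arm(motion=[{"dp":[0.01,0.085,0],"twist":[0,0,0.36]},{"dp":[0.013,0.085,0],"twist":[0,0,0.36]},{"dp":[0.016,0.084,0],"twist":[0,0,0.36]},{"dp":[0.019,0.083,0],"twist":[0,0,0.36]},{"dp":[0.022,0.083,0.02],"twist":[0,0,0.36]},{"dp":[0.026,0.082,0.04],"twist":[0,0,0.36]},{"dp":[0,0,0.02],"twist":[0,0,0]},{"dp":[0,0,0],"twist":[0,0,0]}], jaw=-1)

```text
time_s: 9.7
tool_pos: [0.5508, -0.0419, 0.0766]
eef_rot: [-0.003, 0.117, 0.993, -0.001]
force: [0.1, 0.0, 1.2]
opening: 0.0852
```

Run:
```python
from plan import *
show([(.553,-.052,.008,77,.025)])
```

```text
t 9.7 pos [ 0.5508 -0.0419  0.0766] jaw 76.5 tilt [-0.0055 -0.0014] open 0.0852 F [0.1 0.  1.2] q6 -2.08
3
{"dp":[-0.004,-0.008,0.058],"twist":[-0.008,-0.013,-0.026]},{"dp":[-0.003,-0.008,0.058],"twist":[-0.008,-0.013,-0.026]},{"dp":[-0.003,-0.008,0.058],"twist":[-0.008,-0.013,-0.026]}
```

step_arm(motion=[{"dp":[-0.008,-0.024,0.045],"twist":[-0.02,-0.04,-0.07]},{"dp":[0,0,0.05],"twist":[0,0,0]},{"dp":[0,0,0.05],"twist":[0,0,0]},{"dp":[0,0,0.02],"twist":[0,0,0]},{"dp":[0,0,0],"twist":[0,0,0]}])

```text
time_s: 10.2
tool_pos: [0.5531, -0.0538, 0.0091]
eef_rot: [0.0, 0.113, 0.994, 0.0]
force: [-0.1, -1.5, 0.5]
opening: 0.0856
```

Run:
```python
from plan import *
show([(.553,-.052,.008,77,.025)])
```

```text
t 10.2 pos [ 0.5531 -0.0538  0.0091] jaw 77.0 tilt [0.001  0.0002] open 0.0856 F [-0.1 -1.5  0.5] q6 -2.05
1
{"dp":[0.002,0.004,0.003],"twist":[0.004,0.011,-0.002]}
```

step_arm(motion=[{"dp":[0,0.002,0.003],"twist":[0,0,0]},{"dp":[0,0,0.001],"twist":[0,0,0]},{"dp":[0,0,0.001],"twist":[0,0,0]},{"dp":[0,0,0.001],"twist":[0,0,0]},{"dp":[0,0,0.001],"twist":[0,0,0]},{"dp":[0,0,0.001],"twist":[0,0,0]}], jaw=1)

```text
time_s: 10.8
tool_pos: [0.5556, -0.053, 0.0092]
eef_rot: [0.003, 0.113, 0.994, 0.001]
force: [-0.2, -0.4, -0.4]
opening: 0.0388
```

Run:
```python
from plan import *
show([(.552,-.053,.04,77),(.54,-.09,.125,85),(.5,-.2535,.125,90)])
```

```text
t 10.8 pos [ 0.5556 -0.053   0.0092] jaw 77.0 tilt [0.0061 0.0012] open 0.0388 F [-0.2 -0.4 -0.4] q6 -2.05
9
{"dp":[0.009,-0.002,-0.076],"twist":[0.024,0.057,-0.003]},{"dp":[0.003,-0.032,-0.07],"twist":[0,0.003,-0.444]},{"dp":[0.005,-0.032,-0.07],"twist":[0,0.003,-0.444]},{"dp":[0.006,-0.032,-0.07],"twist":[0,0.003,-0.444]},{"dp":[0.013,-0.083,0.001],"twist":[0,0.003,-0.167]},{"dp":[0.015,-0.083,0.001],"twist":[0,0.003,-0.167]},{"dp":[0.016,-0.083,0.001],"twist":[-0.001,0.003,-0.167]},{"dp":[0.018,-0.082,0.001],"twist":[-0.001,0.003,-0.167]},{"dp":[0.019,-0.082,0.001],"twist":[-0.001,0.003,-0.167]}
```

step_arm(motion=[{"dp":[0.009,-0.002,-0.076],"twist":[0.024,0.057,0]},{"dp":[0.003,-0.032,-0.07],"twist":[0,0,-0.44]},{"dp":[0.005,-0.032,-0.07],"twist":[0,0,-0.44]},{"dp":[0.006,-0.032,-0.07],"twist":[0,0,-0.44]},{"dp":[0.013,-0.083,0],"twist":[0,0,-0.17]},{"dp":[0.015,-0.083,0],"twist":[0,0,-0.17]},{"dp":[0.016,-0.083,0],"twist":[0,0,-0.17]},{"dp":[0.018,-0.082,0],"twist":[0,0,-0.17]},{"dp":[0.017,-0.062,0],"twist":[0,0,-0.17]},{"dp":[0,0,0],"twist":[0,0,0]}])

```text
time_s: 11.8
tool_pos: [0.498, -0.2512, 0.1291]
eef_rot: [0.0, -0.007, 1.0, -0.001]
force: [-0.8, -0.3, -1.2]
opening: 0.039
```

Run:
```python
from plan import *
show([(.5025,-.2535,.08,90)])
```

```text
t 11.8 pos [ 0.498  -0.2512  0.1291] jaw 90.8 tilt [ 0.0002 -0.0011] open 0.039 F [-0.8 -0.3 -1.2] q6 -1.44
2
{"dp":[-0.005,-0.003,0.062],"twist":[-0.007,0.003,0.067]},{"dp":[-0.005,-0.003,0.062],"twist":[-0.007,0.003,0.067]}
```

step_arm(motion=[{"dp":[-0.012,-0.008,0.05],"twist":[0,0,0.13]},{"dp":[0,0,0.07],"twist":[0,0,0]},{"dp":[0,0,0.07],"twist":[0,0,0]},{"dp":[0,0,0.06],"twist":[0,0,0]},{"dp":[0,0,0.02],"twist":[0,0,0]},{"dp":[0,0,0],"twist":[0,0,0]}])

```text
time_s: 12.4
tool_pos: [0.504, -0.2547, 0.0192]
eef_rot: [0.002, 0.001, 1.0, -0.001]
force: [0.2, -0.2, -0.9]
opening: 0.0393
```

Run:
```python
from plan import *
show([(.5025,-.2535,.0135,90)])
```

```text
t 12.4 pos [ 0.504  -0.2547  0.0192] jaw 89.8 tilt [ 0.0037 -0.0016] open 0.0393 F [ 0.2 -0.2 -0.9] q6 -1.45
1
{"dp":[0.004,0.003,0.015],"twist":[-0.017,0.038,-0.028]}
```

step_arm(motion=[{"dp":[0.004,0.003,0.015],"twist":[-0.01,0.035,-0.02]},{"dp":[0,0,0.001],"twist":[0,0,0]}])

```text
time_s: 12.6
tool_pos: [0.5036, -0.2533, 0.014]
eef_rot: [0.001, -0.0, 1.0, -0.001]
force: [0.1, -0.2, -0.8]
opening: 0.0393
```

step_arm(motion=[{"dp":[0,0,0.001],"twist":[0,0,0]},{"dp":[0,0,0.001],"twist":[0,0,0]},{"dp":[0,0,0],"twist":[0,0,0]},{"dp":[0,0,-0.05],"twist":[0,0,0]},{"dp":[0,0,-0.1],"twist":[0,0,0]},{"dp":[0,0,-0.09],"twist":[0,0,0]},{"dp":[0,0,0],"twist":[0,0,0]}], jaw=-0.3)

```text
time_s: 13.3
tool_pos: [0.505, -0.2536, 0.1162]
eef_rot: [0.003, -0.0, 1.0, -0.001]
force: [0.2, -0.1, 0.2]
opening: 0.0554
```

Run:
```python
from plan import *
s=cam('side','h4.png'); im=cv2.imread('pics/h4.png'); cv2.imwrite('pics/h4b.png',cv2.resize(im[150:384,130:400],None,fx=2.5,fy=2.5))
show([(.662,-.055,.12,98.3)])
```

```text
t 13.35 pos [ 0.5038 -0.2532  0.1141] jaw 90.0 tilt [ 0.0043 -0.0014] open 0.0555 F [-0.1 -0.2 -0. ] q6 -1.45
7
{"dp":[-0.056,0.071,-0.001],"twist":[-0.004,0.008,-0.197]},{"dp":[-0.058,0.07,-0.001],"twist":[-0.003,0.008,-0.197]},{"dp":[-0.059,0.069,-0.001],"twist":[-0.003,0.008,-0.197]},{"dp":[-0.06,0.067,-0.001],"twist":[-0.003,0.008,-0.197]},{"dp":[-0.062,0.066,-0.001],"twist":[-0.003,0.008,-0.197]},{"dp":[-0.063,0.065,-0.001],"twist":[-0.003,0.009,-0.197]},{"dp":[-0.064,0.063,-0.001],"twist":[-0.003,0.009,-0.197]}
```

View pics/h4b.png

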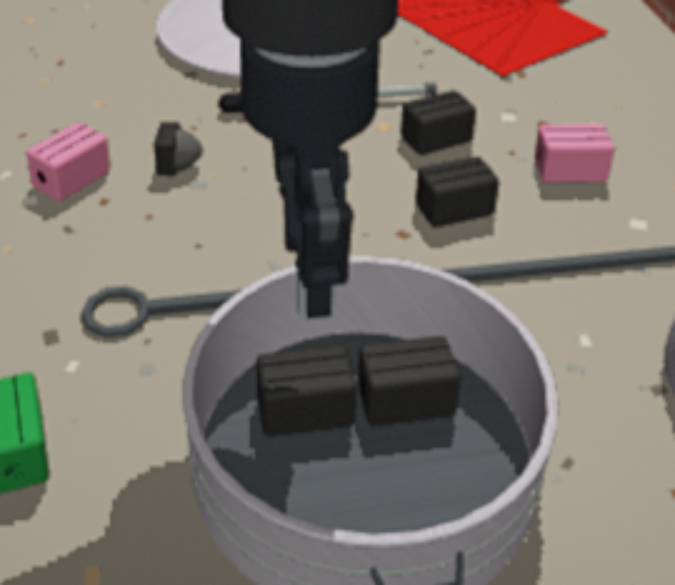

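Two briquettes now lie flat side by side in the tin, at crop positions (305,390) and (408,382). Next is B2.

step_arm(motion=[{"dp":[-0.056,0.071,0],"twist":[0,0,-0.2]},{"dp":[-0.058,0.07,0],"twist":[0,0,-0.2]},{"dp":[-0.059,0.069,0],"twist":[0,0,-0.2]},{"dp":[-0.06,0.067,0],"twist":[0,0,-0.2]},{"dp":[-0.062,0.066,0.02],"twist":[0,0,-0.2]},{"dp":[-0.063,0.065,0.03],"twist":[0,0,-0.2]},{"dp":[-0.05,0.05,0.03],"twist":[0,0,-0.2]},{"dp":[0,0,0],"twist":[0,0,0]}], jaw=-1)

```text
time_s: 14.15
tool_pos: [0.6559, -0.0526, 0.0758]
eef_rot: [-0.001, -0.074, 0.997, 0.0]
force: [-1.3, -1.1, -0.5]
opening: 0.0852
```

Run:
```python
from plan import *
show([(.663,-.050,.009,98.3,.5)])
```

```text
t 14.15 pos [ 0.6559 -0.0526  0.0758] jaw 98.5 tilt [-0.0022  0.0005] open 0.0852 F [-1.3 -1.1 -0.5] q6 -1.64
1
{"dp":[-0.018,0.004,0.168],"twist":[0.007,-0.017,0.027]}
```

step_arm(motion=[{"dp":[-0.019,0.004,0.045],"twist":[0,-0.02,0.03]},{"dp":[0,0,0.05],"twist":[0,0,0]},{"dp":[0,0,0.05],"twist":[0,0,0]},{"dp":[0,0,0.021],"twist":[0,0,0]},{"dp":[0,0,0],"twist":[0,0,0]}])

```text
time_s: 14.65
tool_pos: [0.6596, -0.0501, 0.0036]
eef_rot: [-0.003, -0.072, 0.997, 0.0]
force: [-0.1, -0.6, -0.0]
opening: 0.0852
```

Run:
```python
from plan import *
show([(.663,-.050,.008,98.3,.5)])
```

```text
t 14.65 pos [ 0.6596 -0.0501  0.0036] jaw 98.3 tilt [-0.0065  0.0004] open 0.0852 F [-0.1 -0.6 -0. ] q6 -1.64
1
{"dp":[-0.008,-0.001,-0.01],"twist":[0.012,-0.059,-0.007]}
```

step_arm(motion=[{"dp":[-0.01,0,-0.012],"twist":[0,-0.06,0]},{"dp":[0,0,0.001],"twist":[0,0,0]},{"dp":[0,0,0.001],"twist":[0,0,0]},{"dp":[0,0,0.001],"twist":[0,0,0]},{"dp":[0,0,0.001],"twist":[0,0,0]},{"dp":[0,0,0.001],"twist":[0,0,0]}], jaw=1)

```text
time_s: 15.25
tool_pos: [0.6655, -0.05, 0.0107]
eef_rot: [0.003, -0.072, 0.997, 0.001]
force: [-0.4, -0.9, -0.7]
opening: 0.0392
```

Run:
```python
from plan import *
show([(.66,-.051,.04,98.3),(.65,-.09,.125,95),(.5715,-.3295,.125,90)])
```

```text
t 15.25 pos [ 0.6655 -0.05    0.0107] jaw 98.2 tilt [0.0052 0.0022] open 0.0392 F [-0.4 -0.9 -0.7] q6 -1.64
11
{"dp":[0.014,0,-0.072],"twist":[0.013,0.055,-0.013]},{"dp":[0.013,-0.031,-0.07],"twist":[-0.001,0.003,0.183]},{"dp":[0.013,-0.031,-0.07],"twist":[-0.001,0.003,0.183]},{"dp":[0.012,-0.031,-0.07],"twist":[-0.001,0.003,0.183]},{"dp":[0.036,-0.083,0.001],"twist":[-0.001,0.003,0.119]},{"dp":[0.035,-0.083,0.001],"twist":[-0.001,0.003,0.119]},{"dp":[0.034,-0.083,0.001],"twist":[-0.001,0.003,0.119]},{"dp":[0.033,-0.084,0.001],"twist":[-0.001,0.003,0.119]},{"dp":[0.032,-0.084,0.001],"twist":[-0.001,0.003,0.119]},{"dp":[0.031,-0.085,0.001],"twist":[-0.001,0.003,0.119]},{"dp":[0.03,-0.085,0.001],"twist":[-0.001,0.003,0.119]}
```

step_arm(motion=[{"dp":[0.014,0,-0.072],"twist":[0.013,0.055,0]},{"dp":[0.013,-0.031,-0.07],"twist":[0,0,0.18]},{"dp":[0.013,-0.031,-0.07],"twist":[0,0,0.18]},{"dp":[0.012,-0.031,-0.07],"twist":[0,0,0.18]},{"dp":[0.036,-0.083,0],"twist":[0,0,0.12]},{"dp":[0.035,-0.083,0],"twist":[0,0,0.12]},{"dp":[0.034,-0.083,0],"twist":[0,0,0.12]},{"dp":[0.033,-0.084,0],"twist":[0,0,0.12]},{"dp":[0.032,-0.084,0],"twist":[0,0,0.12]},{"dp":[0.031,-0.085,0],"twist":[0,0,0.12]},{"dp":[0.024,-0.066,0],"twist":[0,0,0.12]},{"dp":[0,0,0],"twist":[0,0,0]}])

```text
time_s: 16.45
tool_pos: [0.5651, -0.329, 0.1265]
eef_rot: [-0.002, 0.002, 1.0, -0.0]
force: [-0.6, -0.1, -1.4]
opening: 0.0393
```

Run:
```python
from plan import *
show([(.573,-.3295,.015,90,.5)])
```

```text
t 16.45 pos [ 0.5651 -0.329   0.1265] jaw 89.8 tilt [-0.0037 -0.0001] open 0.0393 F [-0.6 -0.1 -1.4] q6 -1.35
1
{"dp":[-0.02,-0.001,0.279],"twist":[-0.003,-0.033,-0.036]}
```

step_arm(motion=[{"dp":[-0.02,0,0.05],"twist":[0,-0.03,-0.03]},{"dp":[0,0,0.07],"twist":[0,0,0]},{"dp":[0,0,0.07],"twist":[0,0,0]},{"dp":[0,0,0.05],"twist":[0,0,0]},{"dp":[0,0,0.02],"twist":[0,0,0]},{"dp":[0,0,0],"twist":[0,0,0]}])

```text
time_s: 17.05
tool_pos: [0.5736, -0.329, 0.0197]
eef_rot: [0.001, 0.001, 1.0, -0.0]
force: [-0.0, 0.2, -1.3]
opening: 0.0392
```

Run:
```python
from plan import *
show([(.573,-.3295,.015,90,.5)])
```

```text
t 17.05 pos [ 0.5736 -0.329   0.0197] jaw 89.9 tilt [ 0.0013 -0.0002] open 0.0392 F [-0.   0.2 -1.3] q6 -1.35
1
{"dp":[0.002,-0.001,0.012],"twist":[-0.003,0.015,-0.024]}
```

Home height is about 0.0147 for this grasp.

step_arm(motion=[{"dp":[0.002,0,0.013],"twist":[0,0.015,-0.02]},{"dp":[0,0,0.001],"twist":[0,0,0]}])

```text
time_s: 17.25
tool_pos: [0.5741, -0.329, 0.0154]
eef_rot: [0.001, -0.0, 1.0, -0.001]
force: [-0.0, -0.2, -1.5]
opening: 0.0391
```

step_arm(motion=[{"dp":[0,0,0.001],"twist":[0,0,0]},{"dp":[0,0,0.001],"twist":[0,0,0]},{"dp":[0,0,0],"twist":[0,0,0]},{"dp":[0,0,-0.05],"twist":[0,0,0]},{"dp":[0,0,-0.1],"twist":[0,0,0]},{"dp":[0,0,-0.1],"twist":[0,0,0]},{"dp":[0,0,0],"twist":[0,0,0]}], jaw=-0.3)

```text
time_s: 17.95
tool_pos: [0.5746, -0.3287, 0.1223]
eef_rot: [0.002, -0.0, 1.0, -0.001]
force: [0.5, -0.1, 1.1]
opening: 0.0558
```

Run:
```python
from plan import *
s=cam('side','h5.png'); im=cv2.imread('pics/h5.png'); cv2.imwrite('pics/h5b.png',cv2.resize(im[150:384,130:400],None,fx=2.5,fy=2.5))
show([(.6757,.0535,.12,107.8)])
```

```text
t 18.0 pos [ 0.5735 -0.3281  0.1198] jaw 90.0 tilt [ 0.0021 -0.0005] open 0.0554 F [ 1.4  0.  -0.2] q6 -1.35
10
{"dp":[-0.025,0.096,0.001],"twist":[-0.002,0.004,-0.296]},{"dp":[-0.028,0.095,0.001],"twist":[-0.002,0.004,-0.296]},{"dp":[-0.031,0.094,0.001],"twist":[-0.002,0.004,-0.296]},{"dp":[-0.034,0.093,0.001],"twist":[-0.002,0.004,-0.296]},{"dp":[-0.037,0.092,0.001],"twist":[-0.002,0.005,-0.296]},{"dp":[-0.04,0.09,0.001],"twist":[-0.002,0.005,-0.296]},{"dp":[-0.042,0.089,0.001],"twist":[-0.002,0.005,-0.296]},{"dp":[-0.045,0.088,0.001],"twist":[-0.002,0.005,-0.296]},{"dp":[-0.048,0.086,0.001],"twist":[-0.002,0.005,-0.296]},{"dp":[-0.05,0.085,0.001],"twist":[-0.001,0.005,-0.296]}
```

View pics/h5b.png

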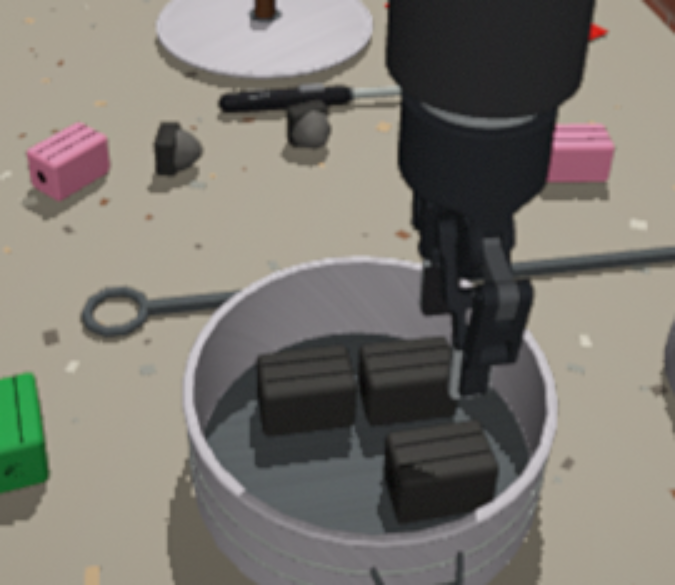

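Three briquettes lie flat, with the third at crop position (440,470). The slot at about (300,480) is free. Next is B1, the last one.

step_arm(motion=[{"dp":[-0.025,0.096,0],"twist":[0,0,-0.3]},{"dp":[-0.028,0.095,0],"twist":[0,0,-0.3]},{"dp":[-0.031,0.094,0],"twist":[0,0,-0.3]},{"dp":[-0.034,0.093,0],"twist":[0,0,-0.3]},{"dp":[-0.037,0.092,0],"twist":[0,0,-0.3]},{"dp":[-0.04,0.09,0],"twist":[0,0,-0.3]},{"dp":[-0.042,0.089,0],"twist":[0,0,-0.3]},{"dp":[-0.045,0.088,0.03],"twist":[0,0,-0.3]},{"dp":[-0.048,0.086,0.04],"twist":[0,0,-0.3]},{"dp":[-0.045,0.072,0.03],"twist":[0,0,-0.3]},{"dp":[0,0,0],"twist":[0,0,0]}], jaw=-1)

```text
time_s: 19.1
tool_pos: [0.6768, 0.0618, 0.0788]
eef_rot: [0.005, -0.161, 0.987, -0.001]
force: [-0.6, 0.6, 0.1]
opening: 0.0856
```

Run:
```python
from plan import *
show([(.6757,.0575,.009,107.8,.5)])
```

```text
t 19.1 pos [0.6768 0.0618 0.0788] jaw 108.5 tilt [ 0.011  -0.0006] open 0.0856 F [-0.6  0.6  0.1] q6 -1.63
1
{"dp":[0.008,-0.008,0.175],"twist":[-0.039,0.101,0.118]}
```

step_arm(motion=[{"dp":[0.008,-0.01,0.045],"twist":[-0.04,0.1,0.11]},{"dp":[0,0,0.05],"twist":[0,0,0]},{"dp":[0,0,0.05],"twist":[0,0,0]},{"dp":[0,0,0.02],"twist":[0,0,0]},{"dp":[0,0,0],"twist":[0,0,0]}])

```text
time_s: 19.6
tool_pos: [0.6745, 0.0553, 0.0083]
eef_rot: [-0.001, -0.154, 0.988, 0.0]
force: [-0.2, -0.4, -0.3]
opening: 0.0856
```

Run:
```python
from plan import *
show([(.6757,.0575,.008,107.8,.5)])
```

```text
t 19.6 pos [0.6745 0.0553 0.0083] jaw 107.7 tilt [-0.0018 -0.0001] open 0.0856 F [-0.2 -0.4 -0.3] q6 -1.63
1
{"dp":[-0.004,0.004,0.002],"twist":[0.004,-0.014,-0.011]}
```

step_arm(motion=[{"dp":[-0.003,0.004,0.001],"twist":[0,-0.01,0]},{"dp":[0,0,0.001],"twist":[0,0,0]},{"dp":[0,0,0.001],"twist":[0,0,0]},{"dp":[0,0,0.001],"twist":[0,0,0]},{"dp":[0,0,0.001],"twist":[0,0,0]},{"dp":[0,0,0.001],"twist":[0,0,0]}], jaw=1)

```text
time_s: 20.2
tool_pos: [0.6772, 0.0567, 0.0097]
eef_rot: [0.002, -0.154, 0.988, 0.001]
force: [0.7, 0.1, -0.5]
opening: 0.0394
```

Run:
```python
from plan import *
show([(.672,.05,.04,107.8),(.64,.01,.125,105),(.501,-.3295,.125,90)])
```

```text
t 20.2 pos [0.6772 0.0567 0.0097] jaw 107.7 tilt [0.0043 0.0017] open 0.0394 F [ 0.7  0.1 -0.5] q6 -1.63
14
{"dp":[0.018,-0.012,-0.075],"twist":[0.002,0.047,-0.023]},{"dp":[0.036,-0.023,-0.07],"twist":[-0.001,0.003,0.156]},{"dp":[0.036,-0.024,-0.07],"twist":[-0.001,0.003,0.156]},{"dp":[0.035,-0.025,-0.07],"twist":[-0.001,0.003,0.156]},{"dp":[0.056,-0.073,0.001],"twist":[-0.001,0.003,0.25]},{"dp":[0.054,-0.074,0.001],"twist":[-0.001,0.003,0.25]},{"dp":[0.052,-0.076,0.001],"twist":[-0.001,0.003,0.25]},{"dp":[0.05,-0.077,0.001],"twist":[-0.001,0.003,0.25]},{"dp":[0.048,-0.078,0.001],"twist":[-0.001,0.003,0.25]},{"dp":[0.046,-0.079,0.001],"twist":[-0.001,0.003,0.25]},{"dp":[0.044,-0.081,0.001],"twist":[-0.001,0.003,0.25]},{"dp":[0.042,-0.082,0.001],"twist":[-0.001,0.003,0.25]},{"dp":[0.04,-0.083,0.001],"twist":[-0.001,0.002,0.25]},{"dp":[0.037,-0.084,0.001],"twist":[-0.001,0.002,0.25]}
```

step_arm(motion=[{"dp":[0,0,-0.06],"twist":[0,0.047,0]},{"dp":[0.036,-0.023,-0.075],"twist":[0,0,0.16]},{"dp":[0.036,-0.024,-0.075],"twist":[0,0,0.16]},{"dp":[0.035,-0.025,-0.075],"twist":[0,0,0.16]},{"dp":[0.056,-0.073,0],"twist":[0,0,0.25]},{"dp":[0.054,-0.074,0],"twist":[0,0,0.25]},{"dp":[0.052,-0.076,0],"twist":[0,0,0.25]},{"dp":[0.05,-0.077,0],"twist":[0,0,0.25]},{"dp":[0.048,-0.078,0],"twist":[0,0,0.25]},{"dp":[0.046,-0.079,0],"twist":[0,0,0.25]},{"dp":[0.044,-0.081,0],"twist":[0,0,0.25]},{"dp":[0.042,-0.082,0],"twist":[0,0,0.25]},{"dp":[0.04,-0.083,0],"twist":[0,0,0.25]},{"dp":[0.037,-0.075,0],"twist":[0,0,0.25]},{"dp":[0,0,0],"twist":[0,0,0]}])

```text
time_s: 21.7
tool_pos: [0.4931, -0.3297, 0.1291]
eef_rot: [0.001, 0.006, 1.0, -0.0]
force: [-0.4, 1.1, -1.5]
opening: 0.039
```

Run:
```python
from plan import *
show([(.502,-.3295,.015,90,.5)])
```

```text
t 21.7 pos [ 0.4931 -0.3297  0.1291] jaw 89.3 tilt [ 0.0015 -0.0005] open 0.039 F [-0.4  1.1 -1.5] q6 -1.32
1
{"dp":[-0.021,0.001,0.286],"twist":[-0.007,0.016,-0.116]}
```

step_arm(motion=[{"dp":[-0.021,0,0.05],"twist":[0,0.016,-0.11]},{"dp":[0,0,0.07],"twist":[0,0,0]},{"dp":[0,0,0.07],"twist":[0,0,0]},{"dp":[0,0,0.06],"twist":[0,0,0]},{"dp":[0,0,0.02],"twist":[0,0,0]},{"dp":[0,0,0],"twist":[0,0,0]}])

```text
time_s: 22.3
tool_pos: [0.5029, -0.3308, 0.0197]
eef_rot: [0.002, 0.001, 1.0, -0.001]
force: [-0.3, 0.5, -1.3]
opening: 0.0393
```

Run:
```python
from plan import *
show([(.502,-.3295,.0138,90,.5)])
```

```text
t 22.3 pos [ 0.5029 -0.3308  0.0197] jaw 89.9 tilt [ 0.0042 -0.0018] open 0.0393 F [-0.3  0.5 -1.3] q6 -1.32
1
{"dp":[0.003,0.004,0.016],"twist":[-0.019,0.042,-0.02]}
```

step_arm(motion=[{"dp":[0.003,0.003,0.015],"twist":[-0.01,0.04,-0.02]},{"dp":[0,0,0.001],"twist":[0,0,0]}])

```text
time_s: 22.5
tool_pos: [0.5028, -0.3296, 0.0146]
eef_rot: [0.001, -0.0, 1.0, -0.001]
force: [-1.2, 0.6, -0.4]
opening: 0.0395
```

step_arm(motion=[{"dp":[0,0,0.001],"twist":[0,0,0]},{"dp":[0,0,0.001],"twist":[0,0,0]},{"dp":[0,0,0],"twist":[0,0,0]},{"dp":[0,0,-0.05],"twist":[0,0,0]},{"dp":[0,0,-0.1],"twist":[0,0,0]},{"dp":[0,0,-0.1],"twist":[0,0,0]},{"dp":[0,0,-0.05],"twist":[0,0,0]},{"dp":[0,0,0],"twist":[0,0,0]}], jaw=-0.3)

```text
time_s: 23.3
tool_pos: [0.5049, -0.3299, 0.1439]
eef_rot: [0.005, -0.001, 1.0, -0.002]
force: [1.2, -0.4, -0.0]
opening: 0.0557
```

Run:
```python
from plan import *
s=cam('side','h6.png'); im=cv2.imread('pics/h6.png'); cv2.imwrite('pics/h6b.png',cv2.resize(im[150:384,130:400],None,fx=2.5,fy=2.5))
show([(.58,-.08,.16,70),(.54,.288,.16,70)])
```

```text
t 23.35 pos [ 0.5045 -0.3296  0.1428] jaw 90.1 tilt [ 0.0081 -0.004 ] open 0.0551 F [-0.1  0.   0.6] q6 -1.32
17
{"dp":[-0.027,0.089,-0.006],"twist":[-0.005,0.014,0.479]},{"dp":[-0.022,0.091,-0.006],"twist":[-0.005,0.014,0.479]},{"dp":[-0.018,0.092,-0.006],"twist":[-0.004,0.015,0.479]},{"dp":[-0.013,0.092,-0.006],"twist":[-0.004,0.015,0.479]},{"dp":[-0.008,0.093,-0.006],"twist":[-0.004,0.015,0.479]},{"dp":[-0.004,0.093,-0.005],"twist":[-0.003,0.015,0.479]},{"dp":[0.001,0.093,-0.005],"twist":[-0.003,0.015,0.479]},{"dp":[0.041,0.083,0.001],"twist":[0.001,0.003,0]},{"dp":[0.041,0.083,0.001],"twist":[0.001,0.003,0]},{"dp":[0.041,0.083,0.001],"twist":[0.001,0.003,0]},{"dp":[0.041,0.083,0.001],"twist":[0.001,0.003,0]},{"dp":[0.041,0.083,0.001],"twist":[0.001,0.003,0]},{"dp":[0.041,0.083,0.001],"twist":[0.001,0.002,0]},{"dp":[0.041,0.083,0.001],"twist":[0.002,0.002,0]},{"dp":[0.041,0.083,0.001],"twist":[0.002,0.002,0]},{"dp":[0.041,0.083,0.001],"twist":[0.002,0.002,0]},{"dp":[0.041,0.083,0.001],"twist":[0.002,0.002,0]}
```

View pics/h6b.png

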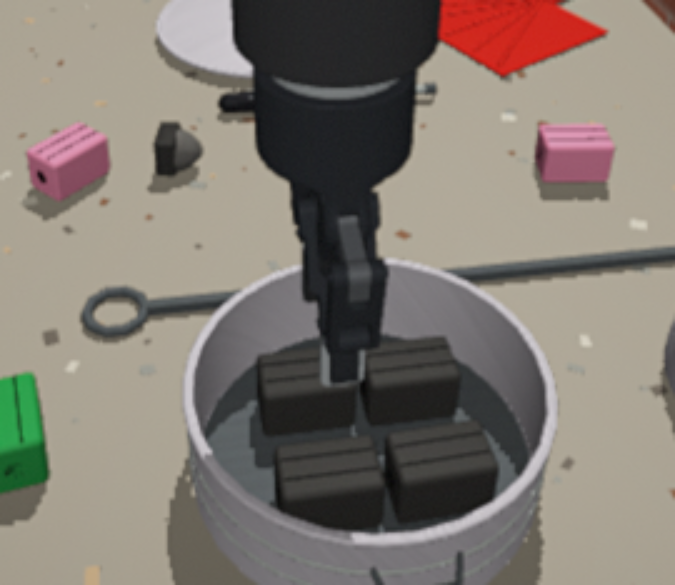

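All four briquettes lie flat in one layer. Now the lid.

Run:
```python
from plan import *
show([(.56,-.08,.14,105),(.54,.290,.14,115)])
```

```text
t 23.35 pos [ 0.5045 -0.3296  0.1428] jaw 90.1 tilt [ 0.0081 -0.004 ] open 0.0551 F [-0.1  0.   0.6] q6 -1.32
17
{"dp":[-0.02,0.089,0.002],"twist":[-0.008,0.013,-0.354]},{"dp":[-0.023,0.089,0.002],"twist":[-0.008,0.013,-0.354]},{"dp":[-0.026,0.088,0.002],"twist":[-0.008,0.013,-0.354]},{"dp":[-0.029,0.087,0.002],"twist":[-0.008,0.013,-0.354]},{"dp":[-0.033,0.085,0.002],"twist":[-0.008,0.013,-0.354]},{"dp":[-0.036,0.084,0.002],"twist":[-0.008,0.013,-0.354]},{"dp":[-0.039,0.083,0.002],"twist":[-0.008,0.013,-0.354]},{"dp":[-0.019,0.091,0.001],"twist":[-0.001,0.003,-0.167]},{"dp":[-0.02,0.09,0.001],"twist":[-0.001,0.003,-0.167]},{"dp":[-0.022,0.09,0.001],"twist":[-0.001,0.003,-0.167]},{"dp":[-0.023,0.09,0.001],"twist":[-0.001,0.003,-0.167]},{"dp":[-0.025,0.089,0.001],"twist":[-0.001,0.003,-0.167]},{"dp":[-0.026,0.089,0.001],"twist":[0,0.003,-0.167]},{"dp":[-0.028,0.088,0.001],"twist":[0,0.003,-0.167]},{"dp":[-0.03,0.088,0.001],"twist":[0,0.003,-0.167]},{"dp":[-0.031,0.087,0.001],"twist":[0,0.003,-0.167]},{"dp":[-0.033,0.087,0.001],"twist":[0,0.003,-0.167]}
```

step_arm(motion=[{"dp":[-0.02,0.089,0],"twist":[-0.03,0.06,-0.35]},{"dp":[-0.023,0.089,0],"twist":[0,0,-0.35]},{"dp":[-0.026,0.088,0],"twist":[0,0,-0.35]},{"dp":[-0.029,0.087,0],"twist":[0,0,-0.35]},{"dp":[-0.033,0.085,0],"twist":[0,0,-0.35]},{"dp":[-0.036,0.084,0],"twist":[0,0,-0.35]},{"dp":[-0.039,0.083,0],"twist":[0,0,-0.35]},{"dp":[-0.019,0.091,0],"twist":[0,0,-0.17]},{"dp":[-0.02,0.09,0],"twist":[0,0,-0.17]},{"dp":[-0.022,0.09,0],"twist":[0,0,-0.17]},{"dp":[-0.023,0.09,0],"twist":[0,0,-0.17]},{"dp":[-0.025,0.089,0],"twist":[0,0,-0.17]},{"dp":[-0.026,0.089,0],"twist":[0,0,-0.17]},{"dp":[-0.028,0.088,0],"twist":[0,0,-0.17]},{"dp":[-0.03,0.088,0],"twist":[0,0,-0.17]},{"dp":[-0.031,0.087,0],"twist":[0,0,-0.17]},{"dp":[-0.02,0.06,0],"twist":[0,0,-0.17]},{"dp":[0,0,0],"twist":[0,0,0]}], jaw=-1)

```text
time_s: 25.15
tool_pos: [0.5267, 0.2986, 0.1255]
eef_rot: [-0.008, -0.222, 0.975, -0.002]
force: [-1.0, 0.2, 0.1]
opening: 0.0851
```

Run:
```python
from plan import *
np.set_printoptions(precision=4,suppress=True)
t=cam('top','l1.png'); s=cam('side','l1s.png')
for n,d in (('top',t),('side',s)):
    for r in spotter.tip_of(n,'lid_knob'): print(n,r['score'],w(d,r['point']))
show([(.54,.298,.03,115,.5)])
im=cv2.imread('pics/l1.png')[130:270,90:330]; im2=cv2.imread('pics/l1s.png')[60:300,150:400]
cv2.imwrite('pics/l1b.png',cv2.resize(im,None,fx=3,fy=3)); cv2.imwrite('pics/l1sb.png',cv2.resize(im2,None,fx=2.4,fy=2.4))
```

```text
top 0.91 [0.5367 0.2986 0.0385]
side 0.89 [0.544  0.2963 0.0446]
side 0.72 [0.4363 0.0466 0.0203]
t 25.35 pos [0.527  0.295  0.1262] jaw 115.4 tilt [-0.0156 -0.0083] open 0.0851 F [-0.3 -0.2  0.3] q6 -1.95
1
{"dp":[-0.036,-0.007,0.241],"twist":[-0.008,-0.166,0.074]}
```

View pics/l1.png

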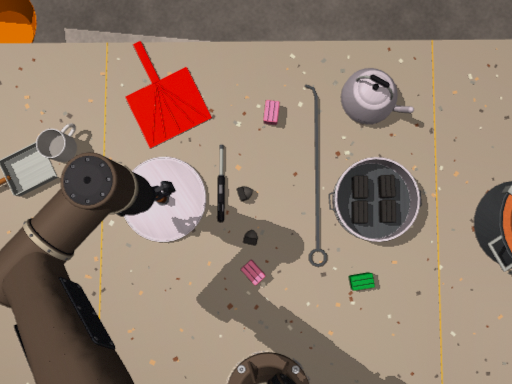

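View pics/l1sb.png

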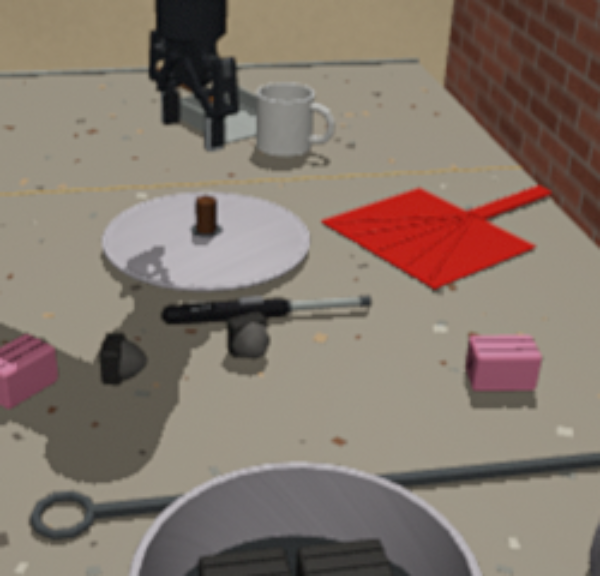

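step_arm(motion=[{"dp":[-0.034,-0.006,0.04],"twist":[0,-0.16,0.07]},{"dp":[0,0,0.03],"twist":[0,0,0]},{"dp":[0,0,0],"twist":[0,0,0]}])

```text
time_s: 25.65
tool_pos: [0.5406, 0.2954, 0.0975]
eef_rot: [-0.0, -0.215, 0.977, -0.0]
force: [1.1, -0.0, -0.1]
opening: 0.0859
```

Run:
```python
from plan import *
show([(.54,.298,.027,115,.5)])
```

```text
t 25.65 pos [0.5406 0.2954 0.0975] jaw 114.8 tilt [-0.0001 -0.0006] open 0.0859 F [ 1.1 -0.  -0.1] q6 -1.96
1
{"dp":[-0.001,0.007,0.177],"twist":[-0.005,-0.001,-0.034]}
```

step_arm(motion=[{"dp":[0,0.009,0.045],"twist":[0,0,-0.03]},{"dp":[0,0,0.05],"twist":[0,0,0]},{"dp":[0,0,0.05],"twist":[0,0,0]},{"dp":[0,0,0.02],"twist":[0,0,0]},{"dp":[0,0,0],"twist":[0,0,0]}])

```text
time_s: 26.15
tool_pos: [0.5395, 0.2958, 0.0322]
eef_rot: [0.0, -0.215, 0.977, -0.0]
force: [-0.8, 0.1, -0.3]
opening: 0.0852
```

Run:
```python
from plan import *
show([(.54,.298,.027,115,.5)])
```

```text
t 26.15 pos [0.5395 0.2958 0.0322] jaw 114.8 tilt [ 0.0004 -0.0004] open 0.0852 F [-0.8  0.1 -0.3] q6 -1.96
1
{"dp":[-0.003,0.004,0.014],"twist":[-0.005,0.005,-0.032]}
```

step_arm(motion=[{"dp":[-0.002,0.007,0.014],"twist":[0,0,0]},{"dp":[0,0,0.001],"twist":[0,0,0]}])

```text
time_s: 26.35
tool_pos: [0.5397, 0.299, 0.0275]
eef_rot: [0.001, -0.215, 0.977, 0.0]
force: [-0.7, -0.7, 0.1]
opening: 0.0854
```

step_arm(motion=[{"dp":[0,0,0],"twist":[0,0,0]},{"dp":[0,0,0],"twist":[0,0,0]},{"dp":[0,0,0.001],"twist":[0,0,0]},{"dp":[0,0,0],"twist":[0,0,0]},{"dp":[0,0,0.001],"twist":[0,0,0]},{"dp":[0,0,0],"twist":[0,0,0]},{"dp":[0,0,0],"twist":[0,0,0]}], jaw=1)

```text
time_s: 27.05
tool_pos: [0.5408, 0.3, 0.0296]
eef_rot: [0.003, -0.215, 0.977, 0.001]
force: [0.7, -0.4, 0.2]
opening: 0.0247
```

Run:
```python
from plan import *
show([(.54,.298,.06,115,.02),(.54,.28,.13,112),(.535,-.28,.13,90)])
```

```text
t 27.05 pos [0.5408 0.3    0.0296] jaw 114.8 tilt [0.0047 0.003 ] open 0.0247 F [ 0.7 -0.4  0.2] q6 -1.96
19
{"dp":[0.002,-0.002,-0.037],"twist":[0.004,0.029,-0.013]},{"dp":[0.002,-0.002,-0.037],"twist":[0.004,0.029,-0.013]},{"dp":[0.01,-0.02,-0.087],"twist":[0,0.003,0.25]},{"dp":[0.009,-0.021,-0.087],"twist":[0,0.003,0.25]},{"dp":[0.036,-0.086,0.001],"twist":[0,0.003,0.244]},{"dp":[0.034,-0.087,0.001],"twist":[0,0.003,0.244]},{"dp":[0.032,-0.088,0.001],"twist":[0,0.003,0.244]},{"dp":[0.03,-0.089,0.001],"twist":[0,0.003,0.244]},{"dp":[0.027,-0.089,0.001],"twist":[0,0.003,0.244]},{"dp":[0.025,-0.09,0.001],"twist":[0,0.003,0.244]},{"dp":[0.023,-0.091,0.001],"twist":[0,0.003,0.244]},{"dp":[0.02,-0.091,0.001],"twist":[0,0.003,0.244]},{"dp":[0.018,-0.092,0.001],"twist":[-0.001,0.003,0.244]},{"dp":[0.016,-0.092,0.001],"twist":[-0.001,0.003,0.244]},{"dp":[0.013,-0.092,0.001],"twist":[-0.001,0.003,0.244]},{"dp":[0.011,-0.093,0.001],"twist":[-0.001,0.003,0.244]},{"dp":[0.008,-0.093,0.001],"twist":[-0.001,0.003,0.244]},{"dp":[0.006,-0.093,0.001],"twist":[-0.001,0.003,0.244]},{"dp":[0.004,-0.093,0.001],"twist":[-0.001,0.003,0.244]}
```

step_arm(motion=[{"dp":[0,0,-0.025],"twist":[0,0.02,0]},{"dp":[0,0,-0.04],"twist":[0,0.02,0]},{"dp":[0,0,-0.06],"twist":[0,0,0]},{"dp":[0,0,-0.06],"twist":[0,0,0]},{"dp":[0,0,-0.06],"twist":[0,0,0]},{"dp":[0,0,-0.03],"twist":[0,0,0]},{"dp":[0,0,0],"twist":[0,0,0]}])

```text
time_s: 27.75
tool_pos: [0.5381, 0.2981, 0.1426]
eef_rot: [-0.003, -0.214, 0.977, -0.001]
force: [0.1, -0.1, -3.2]
opening: 0.0246
```

Run:
```python
from plan import *
s=cam('side','l2s.png')
cv2.imwrite('pics/l2sb.png',cv2.resize(cv2.imread('pics/l2s.png')[20:260,130:400],None,fx=2.4,fy=2.4))
show([(.535,-.27,.14,90,.033)])
```

```text
t 27.8 pos [0.5378 0.2978 0.1416] jaw 114.7 tilt [-0.0073 -0.0039] open 0.0246 F [ 0.1  0.6 -3.6] q6 -1.96
18
{"dp":[0.034,-0.072,0.001],"twist":[-0.001,-0.001,0.229]},{"dp":[0.032,-0.072,0.001],"twist":[-0.001,-0.001,0.229]},{"dp":[0.03,-0.073,0.001],"twist":[-0.001,-0.001,0.229]},{"dp":[0.029,-0.074,0.001],"twist":[-0.001,-0.001,0.229]},{"dp":[0.027,-0.074,0.001],"twist":[-0.001,-0.001,0.229]},{"dp":[0.025,-0.075,0.001],"twist":[-0.001,-0.001,0.229]},{"dp":[0.023,-0.075,0.001],"twist":[-0.001,-0.001,0.229]},{"dp":[0.021,-0.076,0.001],"twist":[-0.002,-0.001,0.229]},{"dp":[0.02,-0.076,0.001],"twist":[-0.002,-0.001,0.229]},{"dp":[0.018,-0.077,0.001],"twist":[-0.002,-0.001,0.229]},{"dp":[0.016,-0.077,0.001],"twist":[-0.002,-0.001,0.229]},{"dp":[0.014,-0.078,0.001],"twist":[-0.002,-0.001,0.229]},{"dp":[0.012,-0.078,0.001],"twist":[-0.002,-0.001,0.229]},{"dp":[0.01,-0.078,0.001],"twist":[-0.002,-0.002,0.229]},{"dp":[0.008,-0.078,0.001],"twist":[-0.002,-0.002,0.229]},{"dp":[0.007,-0.078,0.001],"twist":[-0.002,-0.002,0.229]},{"dp":[0.005,-0.079,0.001],"twist":[-0.002,-0.002,0.229]},{"dp":[0.003,-0.079,0.001],"twist":[-0.002,-0.002,0.229]}
```

View pics/l2sb.png

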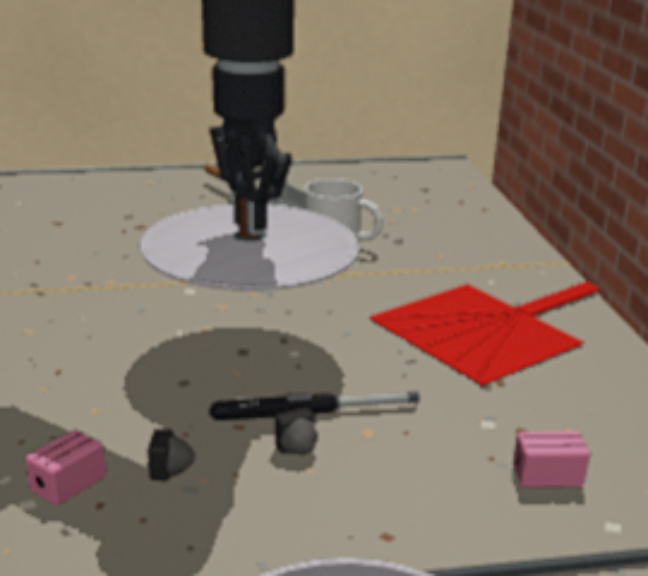

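The lid is held level and clear of the floor. Now I'll carry it to the tin.

step_arm(motion=[{"dp":[0.02,-0.04,0],"twist":[0,-0.03,0.1]},{"dp":[0.032,-0.072,0],"twist":[0,0,0.23]},{"dp":[0.03,-0.073,0],"twist":[0,0,0.23]},{"dp":[0.029,-0.074,0],"twist":[0,0,0.23]},{"dp":[0.027,-0.074,0],"twist":[0,0,0.23]},{"dp":[0.025,-0.075,0],"twist":[0,0,0.23]},{"dp":[0.023,-0.075,0],"twist":[0,0,0.23]},{"dp":[0.021,-0.076,0],"twist":[0,0,0.23]},{"dp":[0.02,-0.076,0],"twist":[0,0,0.23]},{"dp":[0.018,-0.077,0],"twist":[0,0,0.23]},{"dp":[0.016,-0.077,0],"twist":[0,0,0.23]},{"dp":[0.014,-0.078,0],"twist":[0,0,0.23]},{"dp":[0.012,-0.078,0],"twist":[0,0,0.23]},{"dp":[0.01,-0.078,0],"twist":[0,0,0.23]},{"dp":[0.008,-0.078,0],"twist":[0,0,0.23]},{"dp":[0.007,-0.078,0],"twist":[0,0,0.23]},{"dp":[0.005,-0.06,0],"twist":[0,0,0.23]},{"dp":[0.003,-0.04,0],"twist":[0,0,0.1]},{"dp":[0,0,0],"twist":[0,0,0]}])

```text
time_s: 29.7
tool_pos: [0.5063, -0.2644, 0.118]
eef_rot: [-0.024, 0.001, 1.0, -0.005]
force: [-0.4, 0.2, -3.3]
opening: 0.0247
```

Run:
```python
from plan import *
show([(.5355,-.2915,.13,90,.5)])
```

```text
t 29.7 pos [ 0.5063 -0.2644  0.118 ] jaw 89.9 tilt [-0.0483 -0.0092] open 0.0247 F [-0.4  0.2 -3.3] q6 -1.46
1
{"dp":[-0.071,-0.068,-0.032],"twist":[-0.089,-0.459,-0.017]}
```

step_arm(motion=[{"dp":[-0.037,-0.034,-0.02],"twist":[-0.045,-0.23,0]},{"dp":[-0.037,-0.034,-0.02],"twist":[-0.045,-0.23,0]},{"dp":[0,0,0],"twist":[0,0,0]},{"dp":[0,0,0],"twist":[0,0,0]}])

```text
time_s: 30.1
tool_pos: [0.5318, -0.2914, 0.1275]
eef_rot: [-0.004, 0.002, 1.0, 0.002]
force: [0.3, 0.2, -3.6]
opening: 0.0247
```

Run:
```python
from plan import *
s=cam('side','l3s.png')
cv2.imwrite('pics/l3sb.png',cv2.resize(cv2.imread('pics/l3s.png')[150:384,130:400],None,fx=2.5,fy=2.5))
show([(.536,-.2915,.12,90,.5)])
```

```text
t 30.15 pos [ 0.5319 -0.2913  0.1276] jaw 89.8 tilt [-0.0084  0.0038] open 0.0243 F [ 0.2  0.1 -2.6] q6 -1.39
1
{"dp":[-0.01,0,0.02],"twist":[0.035,-0.077,-0.04]}
```

View pics/l3sb.png

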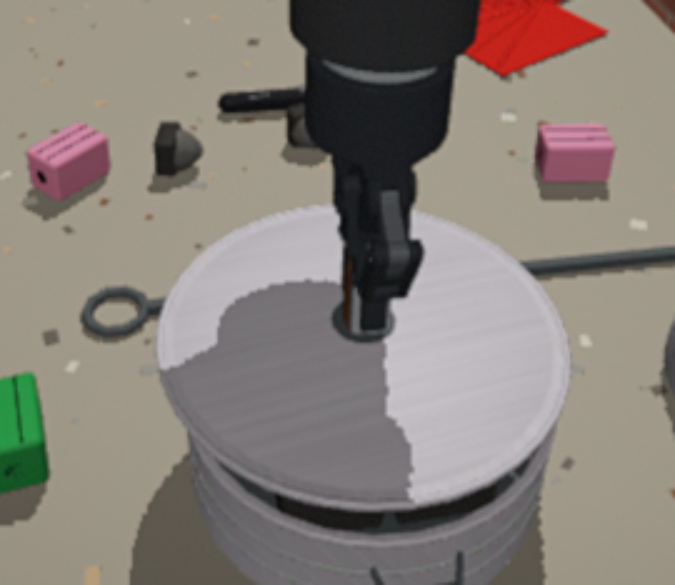

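step_arm(motion=[{"dp":[-0.018,0,0.015],"twist":[0.035,-0.077,-0.04]},{"dp":[0,0,0.02],"twist":[0,0,0]},{"dp":[0,0,0],"twist":[0,0,0]}])

```text
time_s: 30.45
tool_pos: [0.5382, -0.2895, 0.111]
eef_rot: [-0.001, -0.001, 1.0, 0.0]
force: [-1.5, -0.0, -3.4]
opening: 0.0246
```

Run:
```python
from plan import *
s=cam('side','l4s.png')
cv2.imwrite('pics/l4sb.png',cv2.resize(cv2.imread('pics/l4s.png')[150:384,130:400],None,fx=2.5,fy=2.5))
show([(.5385,-.2915,.092,90,.5)])
# predicted outlines
im=cv2.imread('pics/l4s.png'); p,R,_=cur(); 
im=cv2.resize(im[150:384,130:400],None,fx=2.5,fy=2.5)
def ring(c,r,z,col):
    q=(np.array([proj(s,[c[0]+r*np.cos(a),c[1]+r*np.sin(a),z]) for a in np.linspace(0,2*np.pi,80)])-[130,150]+.5)*2.5
    cv2.polylines(im,[np.int32(q*16)],True,col,1,shift=4)
ring((.536,-.2915),.112,.072,(0,255,0)); ring((.536,-.2915),.121,p[2]-.0296+.012,(0,0,255))
cv2.imwrite('pics/l4sc.png',im)
```

```text
t 30.5 pos [ 0.5385 -0.2897  0.1116] jaw 90.1 tilt [-0.0016  0.0004] open 0.0246 F [-0.5  0.3 -3.6] q6 -1.39
1
{"dp":[0,-0.004,0.05],"twist":[0.002,-0.013,0.017]}
```

View pics/l4sc.png

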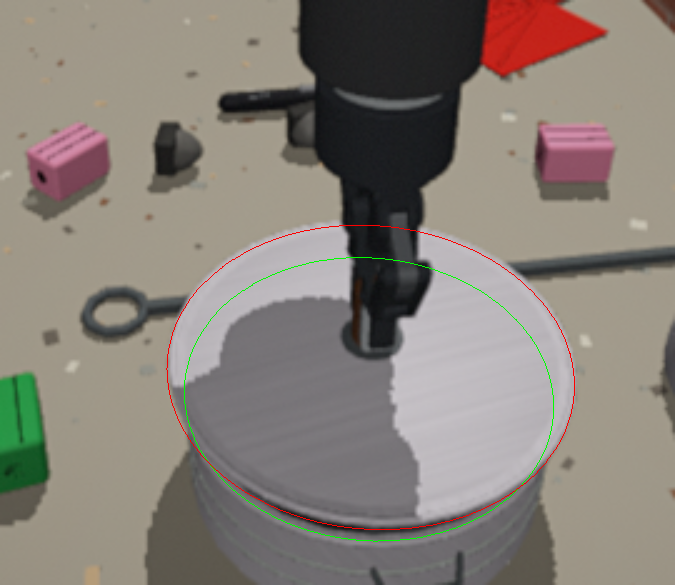

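step_arm(motion=[{"dp":[0,-0.006,0.02],"twist":[0,-0.013,0]},{"dp":[0,0,0.015],"twist":[0,0,0]},{"dp":[0,0,0.006],"twist":[0,0,0]},{"dp":[0,0,0.001],"twist":[0,0,0]}])

```text
time_s: 30.9
tool_pos: [0.5384, -0.2919, 0.0932]
eef_rot: [-0.0, -0.001, 1.0, 0.0]
force: [0.0, 0.2, -3.4]
opening: 0.0247
```

Run:
```python
from plan import *
show([(.5385,-.2915,.0916,90,.5)])
```

```text
t 30.9 pos [ 0.5384 -0.2919  0.0932] jaw 90.1 tilt [-0.0005  0.0004] open 0.0247 F [ 0.   0.2 -3.4] q6 -1.39
1
{"dp":[0,0.001,0.005],"twist":[0.002,-0.003,0.022]}
```

No contact yet. I'll lower 2 mm more, gently.

step_arm(motion=[{"dp":[0,0,0.005],"twist":[0,0,0]},{"dp":[0,0,0.003],"twist":[0,0,0]}])

```text
time_s: 31.1
tool_pos: [0.5386, -0.2921, 0.0915]
eef_rot: [-0.0, -0.001, 1.0, -0.0]
force: [-5.8, 6.0, 13.8]
opening: 0.0246
```

step_arm(motion=[{"dp":[0,0,0.003],"twist":[0,0,0]}])

```text
time_s: 31.2
tool_pos: [0.5386, -0.2921, 0.0916]
eef_rot: [0.0, -0.001, 1.0, -0.0]
force: [-4.4, 3.7, 6.0]
opening: 0.0245
```

Contact came at the predicted home height. I'll release, retreat upward and move away to look.

step_arm(motion=[{"dp":[0,0,0],"twist":[0,0,0]},{"dp":[0,0,0],"twist":[0,0,0]},{"dp":[0,0,0],"twist":[0,0,0]},{"dp":[0,0,0],"twist":[0,0,0]},{"dp":[0,0,-0.04],"twist":[0,0,0]},{"dp":[0,0,-0.08],"twist":[0,0,0]},{"dp":[0,0,-0.1],"twist":[0,0,0]},{"dp":[0,0,-0.1],"twist":[0,0,0]},{"dp":[0,0.08,-0.05],"twist":[0,0,0]},{"dp":[0,0.1,0],"twist":[0,0,0]},{"dp":[0,0.1,0],"twist":[0,0,0]},{"dp":[0,0.1,0],"twist":[0,0,0]},{"dp":[0,0.1,0],"twist":[0,0,0]},{"dp":[0,0.05,0],"twist":[0,0,0]},{"dp":[0,0,0],"twist":[0,0,0]}], jaw=-1)

```text
time_s: 32.7
tool_pos: [0.5399, -0.0746, 0.2474]
eef_rot: [0.003, 0.0, 1.0, -0.001]
force: [0.5, -0.2, 1.0]
opening: 0.0853
```

Run:
```python
from plan import *
np.set_printoptions(precision=4,suppress=True)
t=cam('top','f1.png'); s=cam('side','f1s.png')
for n,d in (('top',t),('side',s)):
  for m in (spotter.tip_of,):
    for k in ('lid_knob','tin_mouth','tin','stub_a_mid','briquette_a_mid'):
        for r in m(n,k): print(n,k,round(r['score'],2),w(d,r['point']))
im=cv2.resize(cv2.imread('pics/f1s.png')[150:384,130:400],None,fx=2.5,fy=2.5)
def ring(c,r,z,col):
    q=(np.array([proj(s,[c[0]+r*np.cos(a),c[1]+r*np.sin(a),z]) for a in np.linspace(0,2*np.pi,80)])-[130,150]+.5)*2.5
    cv2.polylines(im,[np.int32(q*16)],True,col,1,shift=4)
ring((.536,-.2915),.121,.074,(0,0,255)); ring((.536,-.2915),.013,.124,(0,255,255))
cv2.imwrite('pics/f1sc.png',im); print(readout.state()['time_s'],readout.state()['tool_pos'])
```

```text
top tin 0.51 [ 0.5374 -0.2915  0.1034]
side lid_knob 0.62 [ 0.5385 -0.2933  0.1027]
side stub_a_mid 0.78 [0.5556 0.0704 0.0153]
33.3 [ 0.5397 -0.0772  0.247 ]
```

View pics/f1sc.png

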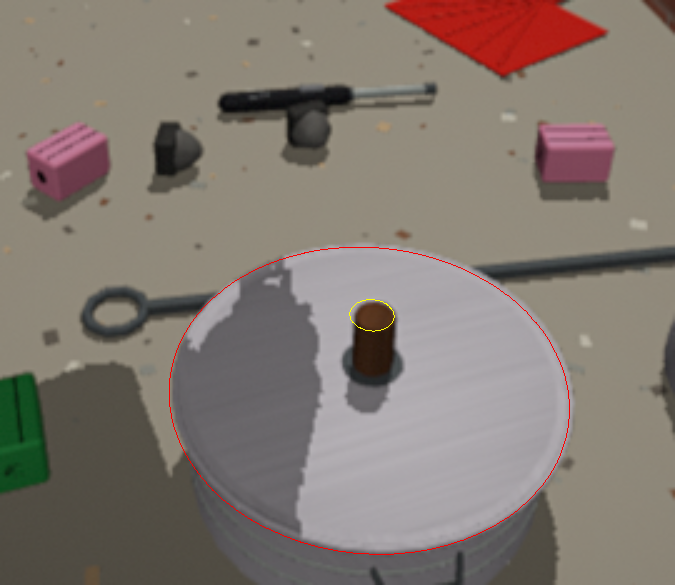

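View pics/f1.png

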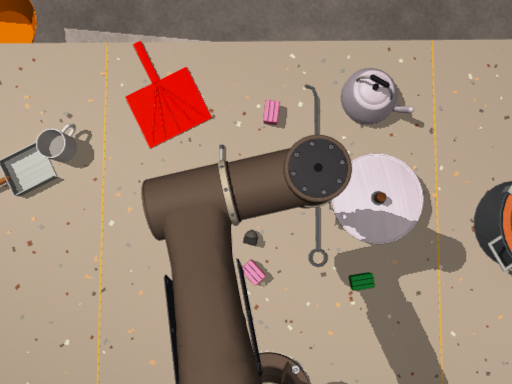

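View pics/f1s.png

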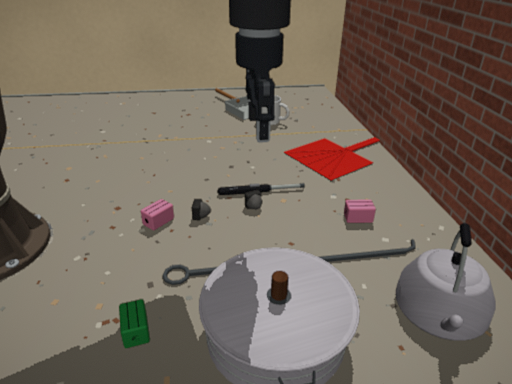

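Run:
```python
from plan import *
print(ticket.sign_off())
```

```text
the job is handed in; nothing more can be done
None
```

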